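# Open the nest fixture and load the LED modules

## Robot

A 7-joint arm with a two-finger parallel gripper is mounted at the origin on the work surface. World frame = base frame: x ahead of the robot, y to its left, z up, the work surface at z = 0. Lengths are in mm, angles in rad, forces in N, time in s.
With the tool pointing down it reaches from about 350 to 900 mm from the base axis. Payload 19.9 kg.
Tool frame: the origin (TCP) lies midway between the tips of the shut fingers; the grasp point (between the pads) lies 19 mm behind it; z points along the fingers, y is the line along which they close (so a half turn about z gives the same grasp; the last joint's range is limited). The gripper opens to 94 mm and grips with 3 to 60 N. Pads are 16 mm wide; open, the fingers measure 119 mm over their backs; the gripper's body (75 mm by 177 mm) begins 78 mm behind the grasp point.
Start: joints at [1.292, 0.417, -0.01, 1.614, 0.005, 1.111, -0.053], TCP at [147.223, -607.391, 205.425] pointing down, gripper open.
Joint ranges: [-2.81, 2.81], [-0.39, 2.02], [-1.27, 1.25], [0.06, 2.57], [-1.19, 4.33], [0.19, 2], [-2.82, 2.82]. Speed limits (rad/s): [1.89, 1.89, 2.39, 2.39, 3.01, 3.01, 3.01].

## Interface

Orientations are given as a rotation vector (axis times angle).
In Python, from station import r, optics gives the robot as it stands.
- The arm moves only by the tool move_arm, never from a script. Its arguments are lists of equal length, an entry for each row: "dp": the shift along the tool's x, y, z as a fraction of full scale, a list of three; "delta_rot": the turn, a rotation vector about the tool's x, y, z as a fraction of full scale, a list of three; "claw": the opening, from -1 (shut) to 1 (fully open). In form: {"dp": [[tx, ty, tz], ...], "delta_rot": [[wx, wy, wz], ...], "claw": [claw, ...]}. A call has exactly 10 rows; each row shifts and turns the commanded pose from where the row before left it, along the tool's axes as they then stand; what a row does not reach is not made up. Full scale, the value 1, is 80 mm for a shift and 45 degrees for a turn. A row lasts 1/8 s, in which the tool goes at most 62.5 mm and 10.7 degrees, less where a joint would pass 70% of its speed; a pose out of reach is approached as far as the arm can. A call with a number of a shift or a turn outside -1 to 1 is refused whole. A call with a gripper value outside its range is refused whole. The fingers move at their own pace and stop on an object; "force" is the grip in N (left out, the last holds). Time passes only in rows, so rows that do not move let the fingers close, or fill a call up. It gives the time, the measured TCP pose, the force, the opening and the grip force at its end, in the units of the state.
- r.read_state(): the state, without advancing time (a new reading comes with each control period).
- optics.snapshot(name): name is "scene" or "top" or "wrist"; returns a dict with "pixels" (400x640x3 uint8, red, green, blue), "vertical_fov" (degrees; the focal length in pixels is half the picture's height over the tangent of half this angle, whatever the lens; pixels are square), "cx", "cy" (the principal point, pixels), "k1" (the pictures are not rectified: a ray, as slopes to the right and down, at radius r is drawn at 1 + k1 r^2 times it, then the intrinsics apply), "rvec" (rotation vector, rad) and "tvec" (3), from world to camera coordinates, as OpenCV has them. Camera axes: x right, y down, z forward; pixel columns grow to the right and rows downward; lengths in mm; the calibration is good to about 2 mm. A picture is of the moment at which its call begins. There is no depth.
- r.sign_off(): hands the job in; it is judged then, once.
The state is a dict: "t": time; "joints": joint angles; "dq": joint speeds; "tau": joint torques, N m; "tool_pos": TCP position; "tcp_rot": TCP orientation; "ft_force": force on the tool from outside, world axes, zero at the start; "moment": the same for the moment, N m; "finger_gap": finger opening in mm; "grasp_force": force on a finger pad.
Only numpy, scipy, OpenCV 4.12 (cv2) and the standard library are available. Lean on these libraries where they do the work, as an engineer would, in place of code of your own. Each camera call takes 0.05 s, during which the arm holds its last target. There are 200 camera calls.

## Task

Open the metal nest fixture: turn the black bayonet knob anticlockwise (seen from above) about a quarter turn to its stop, until its grip bar lies along the length of the cover, lift it out and leave it in the pink parts tray; then lift the grey cover off by its handle and set it down upright, squarely on the black rubber pad beside. Then put every LED module lying about the bench into a recess of its own outline in the fixture, lens up and fully home, round ones in round recesses and square ones in square. Keep the cover level, do not knock over the bystanding cup, and if a module gets knocked out of place put it right.

Things in the scene. Friction and masses are not known exactly. Their poses are not given: they have to be found in the camera images.
- knob: Black bayonet knob, 90 g, upright in the cover, lugs locked under the fixture's top plate. Origin: on its axis, underside of the lug bar (30 x 8 x 6 mm, along x). Boss 30 mm wide at z = 14.5 to 18.5 mm, flange 52 mm wide at z = 18.5 to 24.5 mm. Starts 1.05 to 1.4 rad clockwise (from above) of its release angle; lifts out only with its x parallel to the fixture's x (within 0.2 rad), near the stop.
- knob_grip (a point): Middle of the knob's grip bar (44 mm long along the knob's x, 14 mm thick along y, 24 mm tall), 36.5 mm above the knob's origin; a white line runs along its top.
- cover: Grey cover, an inverted tray 258 (x) x 136 x 18 mm, 360 g; its 14 mm skirt reaches over the fixture's sides with 3 mm clearance. Origin: centre of the skirt's lower edge, z up. The knob passes through a 40 x 36 mm opening at x = -94 mm. At the start its x, y and yaw are the fixture's, its origin 22 mm higher than the fixture's.
- cover_handle (a point): Middle of the cover's steel handle bar, 54 mm above the cover's origin: bar 80 mm long along the cover's y, 12 mm wide (x), 10 mm tall, on posts at y = +-36 mm, 31 mm free under it.
- fixture: Aluminium nest fixture fixed to the bench, 246 (x) x 124 x 36 mm. Origin: centre of the underside. Under the cover its top has three round recesses (48 mm) and three square ones (40 mm), 6 mm deep, and at x = -94 mm, y = 0 the knob's slot, 38 mm long along x, 14 mm wide.
- round_a (a point): Centre of the floor of the first round recess (48 mm wide, 6 mm deep); axes as the fixture's.
- round_b (a point): Centre of the floor of the second round recess (48 mm wide, 6 mm deep); axes as the fixture's.
- round_c (a point): Centre of the floor of the third round recess (48 mm wide, 6 mm deep); axes as the fixture's.
- square_a (a point): Centre of the floor of the first square recess (40 x 40 mm, 6 mm deep, sides along the fixture's x and y); axes as the fixture's.
- square_b (a point): Centre of the floor of the second square recess (40 x 40 mm, 6 mm deep, sides along the fixture's x and y); axes as the fixture's.
- square_c (a point): Centre of the floor of the third square recess (40 x 40 mm, 6 mm deep, sides along the fixture's x and y); axes as the fixture's.
- disc1: Round LED module: aluminium disc 44 mm in diameter, 6 mm thick. The small white round lens on top is 20 mm in diameter and 18 mm tall (to z = 24 mm). Origin: centre of the underside, z up. 50 g. May be absent.
- disc2: Round LED module: aluminium disc 44 mm in diameter, 6 mm thick. The small white round lens on top is 20 mm in diameter and 18 mm tall (to z = 24 mm). Origin: centre of the underside, z up. 50 g. May be absent.
- disc3: Round LED module: aluminium disc 44 mm in diameter, 6 mm thick. The small white round lens on top is 20 mm in diameter and 18 mm tall (to z = 24 mm). Origin: centre of the underside, z up. 50 g. May be absent.
- square1: Square LED module: aluminium plate 36 x 36 mm, 6 mm thick. The small square white block on top is 18 x 18 mm, sides parallel to the plate, 18 mm tall (to z = 24 mm). Origin: centre of the underside, z up, x and y parallel to the sides. 50 g. May be absent.
- square2: Square LED module: aluminium plate 36 x 36 mm, 6 mm thick. The small square white block on top is 18 x 18 mm, sides parallel to the plate, 18 mm tall (to z = 24 mm). Origin: centre of the underside, z up, x and y parallel to the sides. 50 g. May be absent.
- square3: Square LED module: aluminium plate 36 x 36 mm, 6 mm thick. The small square white block on top is 18 x 18 mm, sides parallel to the plate, 18 mm tall (to z = 24 mm). Origin: centre of the underside, z up, x and y parallel to the sides. 50 g. May be absent.
- pad: Black rubber pad fixed to the bench, 286 x 160 x 4 mm, long side along its x. Origin: centre of the underside.
- tray: Pink open parts tray fixed to the bench, 130 (x) x 120 (y) x 28 mm, walls 4 mm, floor about 4 mm thick. Origin: centre of the underside.
- cup: Clear plastic cup, 70 mm wide, 45 mm tall, a bystander beyond the fixture; leave it standing. Origin: centre of the underside, z up.
Not all that is in view belongs to the job. There is more than one size of the knob; the job needs the smaller. What is shaped like the square3 but blue is not meant.

How it is judged (in metres and radians):
On the way, in this order (a step that is already met when the one before it is completed fails the run):
1. the knob is turned to its release and lifted out of the fixture and cover (z of knob in the frame of fixture above 0.045 m and z of cover in the frame of fixture below 0.026 m and horizontal distance between cover and fixture below 0.01 m), for 0.1 s.
2. the knob lies in the parts tray (x of knob in the frame of tray between -0.063 and 0.063 m and y of knob in the frame of tray between -0.058 and 0.058 m and height (world z) of knob below 0.05 m and linear speed of knob below 0.02 m/s), for 0.2 s.
3. the cover is off the fixture and stands on the rubber pad (horizontal distance between cover and pad below 0.035 m and height (world z) of cover below 0.012 m and angle between cover's own z axis and vertical below 0.08 rad and linear speed of cover below 0.02 m/s), for 0.2 s.
At the end, for the whole second after the job is handed in: Each module present is in a recess of its outline (within 4 mm of centre, under 2.5 mm above the floor, tilt under 0.05 rad); the cover is flat and upright on the pad within 35 mm of its centre; the knob lies within the tray, origin below 50 mm; all released and at rest (all of step 2 and all of step 3 and ((horizontal distance between disc1 and round_a below 0.004 m and z of disc1 in the frame of round_a below 0.0025 m and angle between disc1's own z axis and vertical below 0.05 rad) or (horizontal distance between disc1 and round_b below 0.004 m and z of disc1 in the frame of round_b below 0.0025 m and angle between disc1's own z axis and vertical below 0.05 rad) or (horizontal distance between disc1 and round_c below 0.004 m and z of disc1 in the frame of round_c below 0.0025 m and angle between disc1's own z axis and vertical below 0.05 rad)) and linear speed of each of disc1, disc2, disc3, square1, square2, square3 below 0.02 m/s and ((horizontal distance between disc2 and round_a below 0.004 m and z of disc2 in the frame of round_a below 0.0025 m and angle between disc2's own z axis and vertical below 0.05 rad) or (horizontal distance between disc2 and round_b below 0.004 m and z of disc2 in the frame of round_b below 0.0025 m and angle between disc2's own z axis and vertical below 0.05 rad) or (horizontal distance between disc2 and round_c below 0.004 m and z of disc2 in the frame of round_c below 0.0025 m and angle between disc2's own z axis and vertical below 0.05 rad)) and ((horizontal distance between disc3 and round_a below 0.004 m and z of disc3 in the frame of round_a below 0.0025 m and angle between disc3's own z axis and vertical below 0.05 rad) or (horizontal distance between disc3 and round_b below 0.004 m and z of disc3 in the frame of round_b below 0.0025 m and angle between disc3's own z axis and vertical below 0.05 rad) or (horizontal distance between disc3 and round_c below 0.004 m and z of disc3 in the frame of round_c below 0.0025 m and angle between disc3's own z axis and vertical below 0.05 rad)) and ((horizontal distance between square1 and square_a below 0.004 m and z of square1 in the frame of square_a below 0.0025 m and angle between square1's own z axis and vertical below 0.05 rad) or (horizontal distance between square1 and square_b below 0.004 m and z of square1 in the frame of square_b below 0.0025 m and angle between square1's own z axis and vertical below 0.05 rad) or (horizontal distance between square1 and square_c below 0.004 m and z of square1 in the frame of square_c below 0.0025 m and angle between square1's own z axis and vertical below 0.05 rad)) and ((horizontal distance between square2 and square_a below 0.004 m and z of square2 in the frame of square_a below 0.0025 m and angle between square2's own z axis and vertical below 0.05 rad) or (horizontal distance between square2 and square_b below 0.004 m and z of square2 in the frame of square_b below 0.0025 m and angle between square2's own z axis and vertical below 0.05 rad) or (horizontal distance between square2 and square_c below 0.004 m and z of square2 in the frame of square_c below 0.0025 m and angle between square2's own z axis and vertical below 0.05 rad)) and ((horizontal distance between square3 and square_a below 0.004 m and z of square3 in the frame of square_a below 0.0025 m and angle between square3's own z axis and vertical below 0.05 rad) or (horizontal distance between square3 and square_b below 0.004 m and z of square3 in the frame of square_b below 0.0025 m and angle between square3's own z axis and vertical below 0.05 rad) or (horizontal distance between square3 and square_c below 0.004 m and z of square3 in the frame of square_c below 0.0025 m and angle between square3's own z axis and vertical below 0.05 rad))); the robot touches nothing.
It fails at once if the cover is tipped by more than 35 degrees (angle between cover's own z axis and vertical above 0.61 rad).
It fails at once if the cup is knocked over (angle between cup's own z axis and vertical above 0.8 rad).
Of disc1, disc2, disc3, square1, square2, square3 only 4 to 6 are there at a start; the rules pass over those that are not, and their reading is None.
At some moment in a run one of disc1, disc2, disc3, square1, square2, square3 may be knocked a few centimetres aside while the robot is not near it.
It also fails if it takes over 210 s, if anything falls off the work surface, if the arm or the gripper's body presses on something with over 40 N, if the wrist force passes 120 N, or if a joint passes its speed limit or range.

## Working session

There is one attempt and no reset: what is moved stays moved. The work goes in short steps, Python scripts to look and compute and a tool call to move; the robot and the scene stay as the last step left them, time stands still between calls to the robot, and variables do not carry over. Pictures are saved under pics/ and viewed, at most 15 in all, crops included, and the job is handed in when it is done.

Besides the shell and the picture viewer there is one more tool, called after "Request:" as name(argument=value, ...) on one line, values as JSON. move_arm: Moves the arm, as the interface text tells. Its arguments: {"type":"object","properties":{"dp":{"type":"array","items":{"type":"array","items":{"type":"number","minimum":-1,"maximum":1}}},"delta_rot":{"type":"array","items":{"type":"array","items":{"type":"number","minimum":-1,"maximum":1}}},"claw":{"type":"array","items":{"type":"number"}},"force":{"type":"number"}},"required":["dp","delta_rot","claw"]}

```bash
mkdir -p pics; ls; cat > h.py <<'E'
import numpy as np, cv2, pickle, os
from scipy.spatial.transform import Rotation as R
from station import r, optics
def snap(n,save=None):
    s=optics.snapshot(n); s['pixels']=np.asarray(s['pixels'],np.uint8)
    if save:
        cv2.imwrite(f'pics/{save}.png',s['pixels'][:,:,::-1]); pickle.dump(s,open(f'pics/{save}.pkl','wb'))
    return s
def load(n): return pickle.load(open(f'pics/{n}.pkl','rb'))
def cam(s):
    f=200/np.tan(np.radians(s['vertical_fov'])/2)
    K=np.array([[f,0,s['cx']],[0,f,s['cy']],[0,0,1.]])
    return K,np.array([s['k1'],0,0,0,0.]),np.array(s['rvec'],float),np.array(s['tvec'],float)
def ray(s,px):
    K,d,rv,t=cam(s); p=cv2.undistortPoints(np.array(px,float).reshape(-1,1,2),K,d).reshape(-1,2)
    Rm=R.from_rotvec(rv).as_matrix(); D=np.c_[p,np.ones(len(p))]@Rm
    return -Rm.T@t,D/np.linalg.norm(D,axis=1)[:,None]
def plane(s,px,z):
    c,D=ray(s,px); return c+D*((z-c[2])/D[:,2])[:,None]
def proj(s,P):
    K,d,rv,t=cam(s); return cv2.projectPoints(np.array(P,float).reshape(-1,1,3),rv,t,K,d)[0].reshape(-1,2)
def tri(obs):
    A=np.zeros((3,3));b=np.zeros(3)
    for s,p in obs:
        c,D=ray(s,[p]);M=np.eye(3)-np.outer(D[0],D[0]);A+=M;b+=M@c
    return np.linalg.solve(A,b)
def tool():
    q=r.read_state(); return np.array(q['tool_pos']),R.from_rotvec(q['tcp_rot'])
E
python3 - <<'E'
from h import *
for n in('scene','top','wrist'):
    s=snap(n,n+'0');print(n,s['vertical_fov'],s['cx'],s['cy'],s['k1'],np.round(s['rvec'],3),np.round(s['tvec'],1))
q=r.read_state();print({k:np.round(v,3) for k,v in q.items()})
t,Rt=tool();print(np.round(Rt.as_matrix(),3))
E
```

```text
pics
scene 45.792761337551724 316.5127005822794 194.6619329622816 -0.050832874039544076 [ 0.748  2.582 -1.099] [ 482.5 -153.  1324.7]
top 42.7065686378481 324.2691856017834 195.25686023466668 0.03985205377424897 [ 2.102 -2.143  0.209] [  13.5  580.  1453.1]
wrist 64.22014202275903 324.2261789175773 198.5855875582676 0.02261242254079705 [-2.297  1.807  0.242] [-624.   -26.7  391.3]
{'t': np.float64(0.15), 'joints': array([ 1.291,  0.418, -0.01 ,  1.614,  0.005,  1.111, -0.053]), 'dq': array([ 0.   , -0.003,  0.001, -0.004,  0.001, -0.001, -0.001]), 'tau': array([ 1.0000e-03, -8.5153e+01,  6.3900e-01, -4.2613e+01, -4.9000e-02,
        1.7000e-02,  0.0000e+00]), 'tool_pos': array([ 147.143, -607.122,  204.988]), 'tcp_rot': array([-3.119, -0.372,  0.   ]), 'ft_force': array([-0.065, -0.583,  0.361]), 'moment': array([ 0.04 , -0.035,  0.038]), 'grasp_force': np.float64(0.0), 'finger_gap': np.float64(93.792)}
[[ 0.972  0.236 -0.   ]
 [ 0.236 -0.972  0.001]
 [-0.    -0.001 -1.   ]]
```

View pics/top0.png

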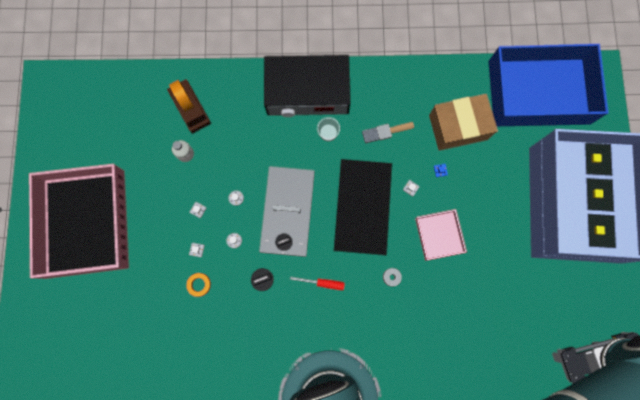

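View pics/scene0.png

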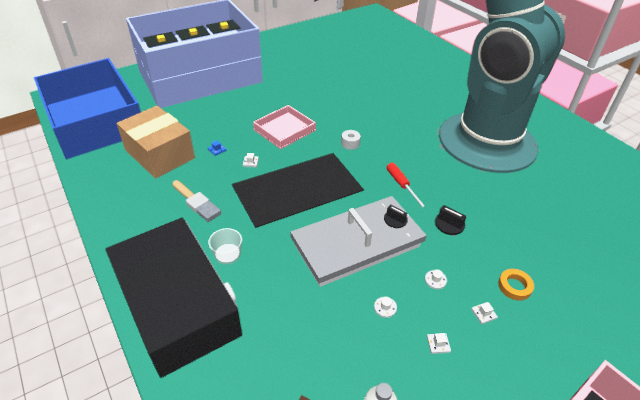

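The top view shows the cover at about (287,212) with a black knob in it at (283,241), and a second loose knob at (262,279). The pad is at (363,207), the tray at (441,235) and the cup at (328,128). There are two discs, at (236,198) and (234,240), and three squares, at (198,209), (197,249) and (411,187). The blue lookalike is at (441,170).

Knob candidates are (283,241) and (262,279). The one seated in the cover fits the description, and the loose one looks larger.

```bash
cat > m.py <<'E'
from h import *
T=load('top0');S=load('scene0')
def blobs(s,m,lo,hi):
    n,l,st,c=cv2.connectedComponentsWithStats(m.astype(np.uint8))
    return [(np.round(c[i],1),st[i,4],l==i) for i in range(1,n) if lo<st[i,4]<hi]
def quad(mask):
    c=max(cv2.findContours(mask.astype(np.uint8),0,2)[0],key=cv2.contourArea); return cv2.boxPoints(cv2.minAreaRect(c)),cv2.approxPolyDP(cv2.convexHull(c),6,True).reshape(-1,2)
p=T['pixels'].astype(int);hsv=cv2.cvtColor(T['pixels'],cv2.COLOR_RGB2HSV).astype(int)
ps=S['pixels'];hs=cv2.cvtColor(ps,cv2.COLOR_RGB2HSV).astype(int)
print('TOP white');
for c,a,_ in blobs(T,(hsv[...,1]<60)&(hsv[...,2]>130)&(np.arange(400)[:,None]>140),30,300000): print(c,a,np.round(plane(T,[c],3)[0],1))
print('SCENE white')
for c,a,_ in blobs(S,(hs[...,1]<60)&(hs[...,2]>130),60,30000): print(c,a,np.round(plane(S,[c],3)[0],1))
for nm,z,m in(('pad',4,hsv[...,2]<40),('tray',28,(hsv[...,0]>160)&(hsv[...,1]>40)&(hsv[...,2]>120)),('cover',40,(hsv[...,1]<60)&(hsv[...,2]>90))):
    for c,a,l in blobs(T,m,1500,6000): print(nm,c,a,[np.round(plane(T,q,z)[:,:2],0).tolist() for q in quad(l)])
E
python3 m.py
python3 - <<'E'
import cv2,numpy as np
a=cv2.imread('pics/top0.png')[150:300,180:340];b=cv2.imread('pics/scene0.png')[170:290,280:480]
a=cv2.resize(a,None,fx=2.4,fy=2.4,interpolation=2);b=cv2.resize(b,None,fx=2,fy=3,interpolation=2)
cv2.imwrite('pics/crop1.png',np.hstack([a,b]))
E
```

```text
TOP white
[  5.1 194. ] 1330 [612.6 961.3   3. ]
[180.  148.4] 212 [746.7 445.8   3. ]
[ 47.3 205. ] 367 [576.5 834.8   3. ]
[287.2 209.1] 3673 [549.7 115.4   3. ]
[410.7 187.8] 142 [ 608.6 -263.     3. ]
[235.7 197.6] 166 [588.3 272.    3. ]
[197.6 209.5] 151 [553.8 386.5   3. ]
[440.5 234.5] 1749 [ 463.6 -344.9    3. ]
[108.8 257.1] 130 [416.1 643.3   3. ]
[233.8 240.1] 174 [458.6 275.8   3. ]
[196.3 249.6] 159 [432.6 386.8   3. ]
[392.  276.8] 221 [ 340.8 -193.6    3. ]
[303.1 279.8] 52 [337.   69.5   3. ]
[609.3 345.7] 39 [ 137.8 -802.2    3. ]
[597.8 354.4] 97 [ 114.4 -766.9    3. ]
[353.8 355.9] 78 [119.4 -73.5   3. ]
[313.7 377.7] 44 [62.6 42.4  3. ]
[281.8 387.5] 76 [ 38.4 133.1   3. ]
[376.5 384.8] 44 [  40.2 -135.3    3. ]
[578.5 397. ] 46 [   1.4 -698.5    3. ]
SCENE white
[69.1 39.2] 11685 [  863.7 -1260.4     3. ]
[284.4  10.8] 2281 [   49.  -1061.9     3. ]
[455.   18.4] 2843 [-519.  -648.1    3. ]
[606.8  79.4] 5337 [-625.8  -23.     3. ]
[508.9  51. ] 488 [-485.6 -337.2    3. ]
[284.  124.5] 811 [ 453.8 -359.1    3. ]
[151.8 126. ] 518 [ 778.7 -550.9    3. ]
[491.8 13
[... 1029 characters left out ...]
, 654.0], [401.0, 630.0], [382.0, 810.0], [641.0, 835.0]]]
tray [ 72.2 219.4] 1723 [[[684.0, 892.0], [692.0, 633.0], [366.0, 600.0], [361.0, 849.0]], [[691.0, 634.0], [385.0, 605.0], [363.0, 849.0], [667.0, 879.0]]]
tray [440.3 234.7] 1724 [[[512.0, -269.0], [537.0, -387.0], [409.0, -408.0], [384.0, -291.0]], [[530.0, -384.0], [411.0, -408.0], [390.0, -292.0], [508.0, -269.0]]]
cover [287.1 209.6] 3735 [[[419.0, 194.0], [677.0, 171.0], [660.0, 32.0], [403.0, 60.0]], [[673.0, 164.0], [658.0, 35.0], [407.0, 62.0], [421.0, 193.0]]]
cover [440.1 234.7] 1801 [[[514.0, -263.0], [541.0, -387.0], [406.0, -409.0], [380.0, -287.0]], [[534.0, -384.0], [407.0, -407.0], [386.0, -287.0], [513.0, -267.0]]]
```

View pics/crop1.png

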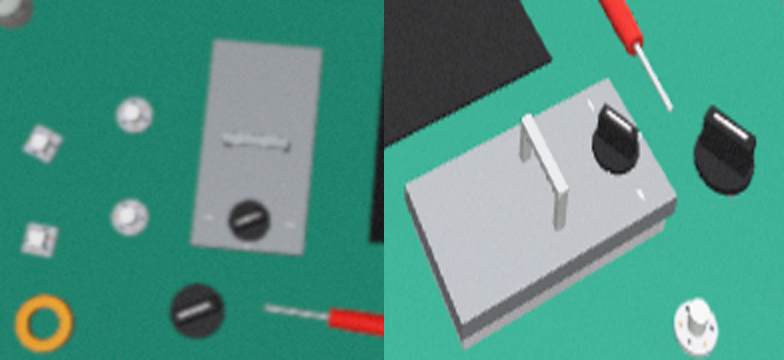

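The crop confirms it: the knob seated in the cover is the smaller one, and the loose one to the lower left is bigger. Next I'll plan the first move, to a wrist-camera view over the fixture.

```bash
cat > plan.py <<'E'
from h import *
import sys,json
# waypoints: x y z phi(deg)  -> rows of rounded fractions (tool axes), vmax mm/row, 8deg/row
def phi_now(Rt): m=Rt.as_matrix(); return np.degrees(np.arctan2(m[1,0],m[0,0]))
def plan(wps,v=50,w=8.5,start=None,pad=True):
    t,Rt=tool(); p=t.copy(); ph=phi_now(Rt)
    if start is not None: p=np.array(start[:3],float);ph=start[3]
    rows=[]
    for x in wps:
        g=np.array(x[:3],float); dphi=(x[3]-ph+180)%360-180
        vv=x[4] if len(x)>4 else v
        n=max(1,int(np.ceil(max(np.linalg.norm(g-p)/vv,abs(dphi)/w))))
        for i in range(n):
            k=n-i; step=(g-p)/k; dr=(((x[3]-ph+180)%360-180))/k
            c,s=np.cos(np.radians(ph)),np.sin(np.radians(ph))
            d=np.round(np.array([c*step[0]+s*step[1],s*step[0]-c*step[1],-step[2]])/80,3)
            wr=np.round(-dr/45,3)
            rows.append((d.tolist(),[0,0,wr.tolist()]))
            p=p+np.array([c*d[0]+s*d[1],s*d[0]-c*d[1],-d[2]])*80; ph=ph-wr*45
    while len(rows)%10: rows.append(([0,0,0],[0,0,0]))
    for i in range(0,len(rows),10):
        print('CALL dp',json.dumps([a for a,_ in rows[i:i+10]]).replace(' ',''),'rot',json.dumps([b for _,b in rows[i:i+10]]).replace(' ',''))
    print('end',np.round(p,1),round(ph,1))
E
python3 - <<'E'
from plan import *
s=load('wrist0');c,D=ray(s,[(320,200)]);t,Rt=tool()
print('cam in tool',Rt.inv().apply(c-t),'fwd',Rt.inv().apply(D[0]), 'right',Rt.inv().apply(R.from_rotvec(s['rvec']).as_matrix()[0]))
print(t)
plan([[300,-500,270,25],[480,-250,280,55],[450,113,290,100]])
E
```

```text
cam in tool [  76.97849681   -0.79174829 -179.50869888] fwd [-0.26715403 -0.01253775  0.96357228] right [-2.80775515e-04  9.99999619e-01 -8.26583560e-04]
[ 147.14347621 -607.12219671  204.98788688]
CALL dp [[0.543,-0.213,-0.203],[0.553,-0.186,-0.203],[0.561,-0.158,-0.203],[0.569,-0.13,-0.204],[0.48,-0.269,-0.018],[0.499,-0.232,-0.018],[0.515,-0.194,-0.018],[0.528,-0.155,-0.018],[0.537,-0.116,-0.018],[0.545,-0.075,-0.017]] rot [[0,0,-0.063],[0,0,-0.063],[0,0,-0.063],[0,0,-0.064],[0,0,-0.095],[0,0,-0.095],[0,0,-0.095],[0,0,-0.095],[0,0,-0.095],[0,0,-0.096]]
CALL dp [[0.549,-0.035,-0.018],[0.438,-0.364,-0.016],[0.471,-0.319,-0.016],[0.5,-0.271,-0.015],[0.524,-0.221,-0.016],[0.544,-0.169,-0.015],[0.557,-0.115,-0.016],[0.566,-0.059,-0.015],[0.569,-0.004,-0.016],[0,0,0]] rot [[0,0,-0.095],[0,0,-0.125],[0,0,-0.125],[0,0,-0.125],[0,0,-0.125],[0,0,-0.125],[0,0,-0.125],[0,0,-0.125],[0,0,-0.125],[0,0,0]]
end [450. 113. 290.] 100.0
```

Request:
move_arm(dp=[[0.543,-0.213,-0.203],[0.553,-0.186,-0.203],[0.561,-0.158,-0.203],[0.569,-0.13,-0.204],[0.48,-0.269,-0.018],[0.499,-0.232,-0.018],[0.515,-0.194,-0.018],[0.528,-0.155,-0.018],[0.537,-0.116,-0.018],[0.545,-0.075,-0.017]], delta_rot=[[0,0,-0.063],[0,0,-0.063],[0,0,-0.063],[0,0,-0.064],[0,0,-0.095],[0,0,-0.095],[0,0,-0.095],[0,0,-0.095],[0,0,-0.095],[0,0,-0.096]], claw=[1,1,1,1,1,1,1,1,1,1], force=30)

```text
t: 1.4
tool_pos: [455.0, -284.7, 279.0]
tcp_rot: [-2.837, -1.348, 0.0]
ft_force: [0.2, -0.1, -1.0]
finger_gap: 93.8
grasp_force: 0.0
```

Request:
move_arm(dp=[[0.549,-0.035,-0.018],[0.438,-0.364,-0.016],[0.471,-0.319,-0.016],[0.5,-0.271,-0.015],[0.524,-0.221,-0.016],[0.544,-0.169,-0.015],[0.557,-0.115,-0.016],[0.566,-0.059,-0.015],[0.569,-0.004,-0.016],[0,0,0]], delta_rot=[[0,0,-0.095],[0,0,-0.125],[0,0,-0.125],[0,0,-0.125],[0,0,-0.125],[0,0,-0.125],[0,0,-0.125],[0,0,-0.125],[0,0,-0.125],[0,0,0]], claw=[1,1,1,1,1,1,1,1,1,1])

```text
t: 2.65
tool_pos: [449.4, 115.7, 290.7]
tcp_rot: [-2.012, -2.412, -0.001]
ft_force: [-0.5, -1.4, -0.9]
finger_gap: 94.1
grasp_force: 0.0
```

```bash
python3 - <<'E'
from plan import *
s=snap('wrist','w1'); t,Rt=tool(); print(t,phi_now(Rt), r.read_state()['joints'])
for P in([446,123,70],[540,114,62],[588,272,3],[458,276,3]): print(P,proj(s,[P]))
E
```

```text
[449.7607384  113.71327654 290.45207737] 100.11137242313252 [ 0.38947436  0.08430833 -0.73817132  1.86574352  0.06034016  1.21414838
 -0.19154621]
[446, 123, 70] [[322.31107894 168.39546942]]
[540, 114, 62] [[391.62792793 186.73206274]]
[588, 272, 3] [[444.65874208  71.82332884]]
[458, 276, 3] [[351.69162233  50.40100601]]
```

View pics/w1.png

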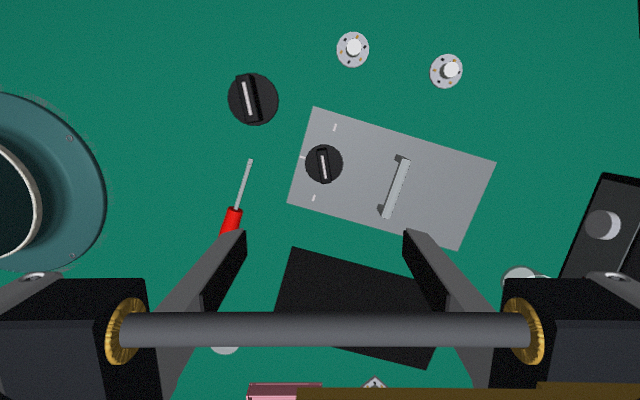

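The wrist view shows the knob in the cover with its white line from (322,150) to (326,180). The handle is at (397,187), the cover corners at about (313,107), (497,162), (458,250) and (287,203), and the big knob at (252,98). I'll measure these and compute an approach above the knob that doubles as a second viewpoint.

```bash
cat > m2.py <<'E'
from plan import *
def line_in(s,c,rad=18,z=70,thr=150):
    x,y=map(int,c); roi=s['pixels'][y-rad:y+rad,x-rad:x+rad]; m=(roi.min(2)>thr).astype(np.uint8)
    n,l,st,ce=cv2.connectedComponentsWithStats(m)
    if n<2: return None
    i=1+np.argmax(st[1:,4]); pts=np.argwhere(l==i)[:,::-1]+[x-rad,y-rad]
    (cx,cy),wh,a=cv2.minAreaRect(pts.astype(np.float32))
    P=plane(s,pts,z)[:,:2]; cc=P.mean(0); u,_,vt=np.linalg.svd(P-cc); 
    return pts.mean(0),len(pts),cc,np.degrees(np.arctan2(vt[0,1],vt[0,0]))%180,np.ptp((P-cc)@vt[0])
def cover(s,z,box):
    x0,y0,x1,y1=box; p=s['pixels'].astype(int); m=np.zeros(p.shape[:2],np.uint8)
    sub=p[y0:y1,x0:x1]; m[y0:y1,x0:x1]=((np.ptp(sub,axis=2)<18)&(sub.mean(2)>90))
    m=cv2.morphologyEx(m,cv2.MORPH_OPEN,np.ones((3,3)))
    c=max(cv2.findContours(m,0,2)[0],key=cv2.contourArea)
    c=cv2.convexHull(c).reshape(-1,2)
    P=plane(s,c,z)[:,:2].astype(np.float32); ce,wh,a=cv2.minAreaRect(P); b=cv2.boxPoints((ce,wh,a))
    e=[b[1]-b[0],b[2]-b[1]]; e=max(e,key=np.linalg.norm); e=e if e[0]>0 else -e
    return np.array(ce),wh,np.degrees(np.arctan2(e[1],e[0])),len(c)
E
python3 - <<'E'
from m2 import *
s=load('w1')
print(line_in(s,(324,166)))
for z in(36,40,44): print(z,cover(s,z,(270,90,510,270)))
T=load('top0');print(line_in(T,(283,241),9,thr=110)); print(line_in(load('scene0'),(398,213),12,thr=140))
k=[(load('w1'),line_in(s,(324,166))[0]),(T,line_in(T,(283,241),9,thr=110)[0])];print('tri',tri(k))
plan([[446,120,160,111]])
E
```

```text
(array([323.54347826, 166.7173913 ]), 46, array([447.16976912, 125.34925196]), np.float64(109.35190471911083), np.float64(28.5554468318946))
36 (array([541.47692871, 114.23226929]), (136.49990844726562, 259.8020935058594), np.float32(-6.2670503), 19)
40 (array([540.51184082, 114.94143677]), (135.2427215576172, 257.4093017578125), np.float32(-6.2670507), 19)
44 (array([539.546875  , 115.65061188]), (133.98553466796875, 255.01644897460938), np.float32(-6.2670536), 19)
(array([279.5625, 237.0875]), 80, array([457.43173224, 133.21195268]), np.float64(132.01913430827943), np.float64(68.37769030931166))
(array([394.42982456, 205.72807018]), 114, array([445.85095307, 112.52377842]), np.float64(107.43399284277933), np.float64(48.432430723105014))
tri [449.40908684 130.95631253 111.1573877 ]
CALL dp [[0.029,-0.011,0.544],[0.029,-0.009,0.543],[0.029,-0.007,0.544],[0,0,0],[0,0,0],[0,0,0],[0,0,0],[0,0,0],[0,0,0],[0,0,0]] rot [[0,0,-0.081],[0,0,-0.08],[0,0,-0.081],[0,0,0],[0,0,0],[0,0,0],[0,0,0],[0,0,0],[0,0,0],[0,0,0]]
end [446. 120. 160.] 111.0
```

Request:
move_arm(dp=[[0.04,-0.01,0.544],[0.04,-0.01,0.543],[0.04,-0.01,0.544],[0,0,0],[0,0,0],[0,0,0],[0,0,0],[0,0,0],[0,0,0],[0,0,0]], delta_rot=[[0,0,-0.07],[0,0,-0.07],[0,0,-0.067],[0,0,0],[0,0,0],[0,0,0],[0,0,0],[0,0,0],[0,0,0],[0,0,0]], claw=[1,1,1,1,1,1,1,0.3,0.2,0.2])

```text
t: 3.95
tool_pos: [445.6, 121.5, 160.1]
tcp_rot: [-1.818, -2.562, -0.0]
ft_force: [0.1, 0.4, 0.7]
finger_gap: 67.7
grasp_force: 0.0
```

```bash
python3 - <<'E'
from m2 import *
s=snap('wrist','w2'); t,Rt=tool(); print(t,phi_now(Rt),r.read_state()['finger_gap'])
c=proj(s,[[447.2,125.3,70]])[0]; L=line_in(s,c,40,70,140); print(c,L)
print('tri',tri([(load('w1'),(323.54,166.72)),(s,L[0])]))
cv2.imwrite('pics/c2.png',cv2.resize(s['pixels'][60:360,120:520,::-1],(800,600)))
plan([[447.2,125.3,100,109.4],[447.2,125.3,49,109.4,25]])
E
```

```text
[445.53102848 121.51660597 160.0103006 ] 109.29456962031603 63.52397938604413
[326.69772906 198.96803872] (array([333.90981735, 167.37557078]), 876, array([443.74858701, 153.66025222]), np.float64(17.63735067056903), np.float64(65.92167743413515))
tri [441.92805525 149.8947326  135.74185523]
CALL dp [[0.019,0.018,0.375],[0.019,0.017,0.375],[-0.0,0.0,0.213],[-0.0,0.0,0.212],[-0.0,0.0,0.213],[0,0,0],[0,0,0],[0,0,0],[0,0,0],[0,0,0]] rot [[0,0,-0.001],[0,0,-0.001],[0,0,-0.0],[0,0,-0.0],[0,0,-0.0],[0,0,0],[0,0,0],[0,0,0],[0,0,0],[0,0,0]]
end [447.2 125.3  49. ] 109.4
```

View pics/c2.png

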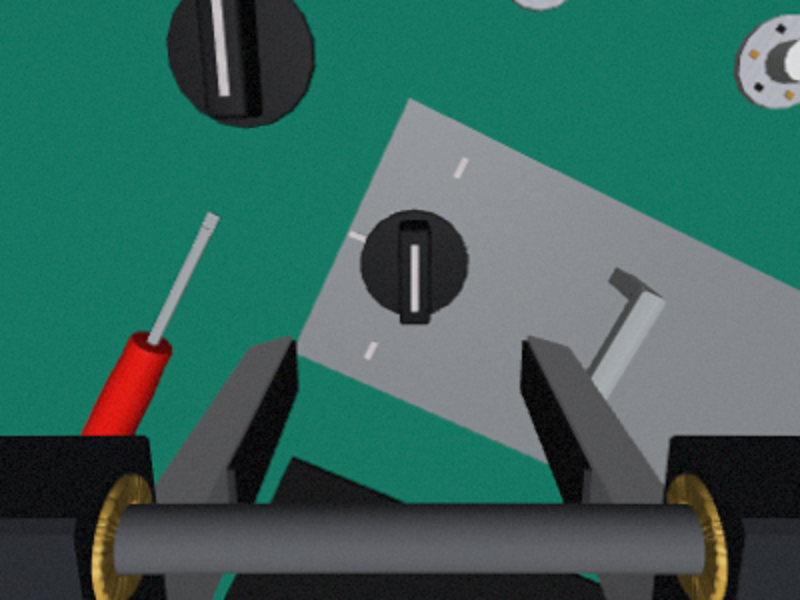

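In the crop the small knob's white line runs from (415,244) to (415,310), i.e. full-frame centre (327.5,198.5). I predicted (326.7,199.0) from the first view at z = 70 mm, so both the height and the position agree. Descending to grip.

Request:
move_arm(dp=[[0.02,0.02,0.375],[0.02,0.02,0.375],[0,0,0.213],[0,0,0.212],[0,0,0.213],[0,0,0],[0,0,0],[0,0,0],[0,0,0],[0,0,0]], delta_rot=[[0,0,0],[0,0,0],[0,0,0],[0,0,0],[0,0,0],[0,0,0],[0,0,0],[0,0,0],[0,0,0],[0,0,0]], claw=[0,-0.2,-0.2,-0.2,-0.2,-0.2,-1,-1,-1,-1], force=30)

```text
t: 5.25
tool_pos: [447.8, 125.6, 49.4]
tcp_rot: [1.818, 2.562, 0.001]
ft_force: [-2.8, -1.2, 7.5]
finger_gap: 13.7
grasp_force: 30.0
```

Request:
move_arm(dp=[[0,0,0],[0,0,0],[0,0,0],[0,0,0],[0,0,0],[0,0,0],[0,0,0],[0,0,0],[0,0,0],[0,0,0]], delta_rot=[[0,0,0],[0,0,0],[0,0,-0.1],[0,0,-0.1],[0,0,-0.1],[0,0,-0.1],[0,0,0],[0,0,0],[0,0,0],[0,0,0]], claw=[-1,-1,-1,-1,-1,-1,-1,-1,-1,-1])

```text
t: 6.5
tool_pos: [448.0, 125.7, 49.4]
tcp_rot: [1.394, 2.814, 0.001]
ft_force: [-0.5, -0.6, 5.0]
finger_gap: 13.6
grasp_force: 30.0
```

```bash
python3 - <<'E'
from plan import *
t,Rt=tool();q=r.read_state();print(t,phi_now(Rt),q['finger_gap'],q['grasp_force'],q['ft_force'],q['moment'],np.round(q['joints'],2))
E
```

```text
[448.00325038 125.68012254  49.40279031] 127.29447239438579 13.562530103458219 30.005524456501007 [-0.47838238 -0.57691027  4.9837394 ] [-0.0858741  -0.10210625  0.07865782] [ 0.27  0.46 -0.72  2.11  0.46  0.73 -0.1 ]
```

Request:
move_arm(dp=[[0,0,0],[0,0,0],[0,0,0],[0,0,0],[0,0,0],[0,0,0],[0,0,0],[0,0,0],[0,0,0],[0,0,0]], delta_rot=[[0,0,-0.13],[0,0,-0.13],[0,0,-0.13],[0,0,-0.13],[0,0,-0.13],[0,0,-0.13],[0,0,-0.13],[0,0,-0.12],[0,0,0],[0,0,0]], claw=[-1,-1,-1,-1,-1,-1,-1,-1,-1,-1])

```text
t: 7.75
tool_pos: [448.1, 125.7, 49.4]
tcp_rot: [0.174, 3.136, 0.0]
ft_force: [0.7, -0.1, 5.4]
finger_gap: 13.6
grasp_force: 30.0
```

```bash
python3 - <<'E'
from plan import *
t,Rt=tool();q=r.read_state();print(t,phi_now(Rt),q['finger_gap'],q['grasp_force'],q['ft_force'],q['moment'],np.round(q['joints'],2))
E
```

```text
[448.06055476 125.65119764  49.43060526] 173.6373378654912 13.60822669425136 30.005995631217957 [ 0.71843168 -0.1055765   5.42991809] [-0.07683376 -0.20741271  0.10190592] [ 0.41  0.53 -0.91  2.1   0.6   0.79  0.59]
```

Request:
move_arm(dp=[[0,0,-0.05],[0,0,-0.1],[0,0,-0.1],[0,0,-0.1],[0,0,-0.1],[0,0,-0.2],[0,0,-0.2],[0,0,-0.2],[0,0,-0.1],[0,0,0]], delta_rot=[[0,0,0],[0,0,0],[0,0,0],[0,0,0],[0,0,0],[0,0,0],[0,0,0],[0,0,0],[0,0,0],[0,0,0]], claw=[-1,-1,-1,-1,-1,-1,-1,-1,-1,-1])

```text
t: 9.0
tool_pos: [447.8, 125.4, 141.4]
tcp_rot: [0.175, 3.136, -0.0]
ft_force: [0.7, 0.2, -0.9]
finger_gap: 13.9
grasp_force: 30.0
```

```bash
python3 - <<'E'
from plan import *
t,Rt=tool();q=r.read_state();print(t,phi_now(Rt),q['finger_gap'],q['ft_force'],q['moment'])
s=snap('wrist','w3');cv2.imwrite('pics/c3.png',s['pixels'][:,:,::-1])
plan([[448,125,200,173],[461,-150,200,130],[461,-339,150,84]])
E
```

```text
[447.7779414  125.40970102 141.4258897 ] 173.61847008660763 13.898032885750647 [ 0.69383295  0.2392273  -0.89537459] [-0.00172389 -0.1260815  -0.01260662]
CALL dp [[-0.003,-0.002,-0.369],[-0.003,-0.002,-0.369],[-0.097,-0.565,-0.0],[-0.166,-0.549,-0.0],[-0.234,-0.524,-0.0],[-0.297,-0.491,-0.0],[-0.356,-0.45,-0.0],[-0.409,-0.402,-0.0],[-0.302,-0.253,0.104],[-0.332,-0.211,0.104]] rot [[0,0,0.007],[0,0,0.007],[0,0,0.159],[0,0,0.159],[0,0,0.159],[0,0,0.159],[0,0,0.16],[0,0,0.159],[0,0,0.17],[0,0,0.171]]
CALL dp [[-0.358,-0.164,0.104],[-0.376,-0.115,0.104],[-0.389,-0.064,0.104],[-0.393,-0.012,0.105],[0,0,0],[0,0,0],[0,0,0],[0,0,0],[0,0,0],[0,0,0]] rot [[0,0,0.17],[0,0,0.171],[0,0,0.17],[0,0,0.171],[0,0,0],[0,0,0],[0,0,0],[0,0,0],[0,0,0],[0,0,0]]
end [ 461. -339.  150.] 84.0
```

View pics/c3.png

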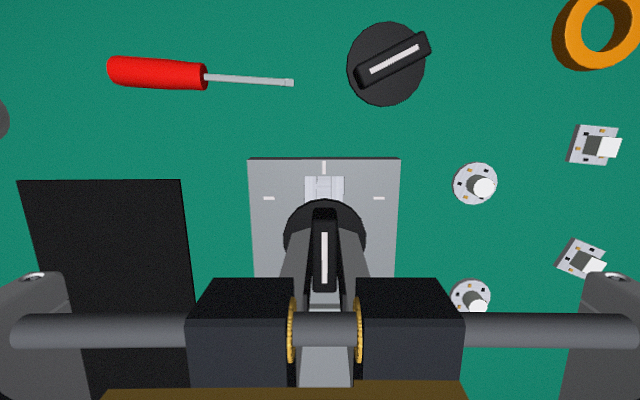

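The knob is out, hanging upright in the gripper at (324,250), and the cover is still on the fixture. Moving to the tray.

Request:
move_arm(dp=[[-0.003,-0.002,-0.369],[-0.003,-0.002,-0.369],[-0.097,-0.565,0],[-0.166,-0.549,0],[-0.234,-0.524,0],[-0.297,-0.491,0],[-0.356,-0.45,0],[-0.409,-0.402,0],[-0.302,-0.253,0.104],[-0.332,-0.211,0.104]], delta_rot=[[0,0,0.007],[0,0,0.007],[0,0,0.159],[0,0,0.159],[0,0,0.159],[0,0,0.159],[0,0,0.16],[0,0,0.159],[0,0,0.17],[0,0,0.171]], claw=[-1,-1,-1,-1,-1,-1,-1,-1,-1,-1])

```text
t: 10.3
tool_pos: [460.7, -213.9, 182.4]
tcp_rot: [-1.701, -2.64, 0.0]
ft_force: [0.7, -0.8, -0.9]
finger_gap: 13.6
grasp_force: 30.0
```

Request:
move_arm(dp=[[-0.358,-0.164,0.104],[-0.376,-0.115,0.104],[-0.389,-0.064,0.104],[-0.393,-0.012,0.105],[0,0,0],[0,0,0],[0,0,0],[0,0,0],[0,0,0],[0,0,0]], delta_rot=[[0,0,0.17],[0,0,0.171],[0,0,0.17],[0,0,0.171],[0,0,0],[0,0,0],[0,0,0],[0,0,0],[0,0,0],[0,0,0]], claw=[-1,-1,-1,-1,-1,-1,-1,-1,-1,-1])

```text
t: 11.55
tool_pos: [461.1, -338.7, 150.0]
tcp_rot: [2.334, 2.102, -0.0]
ft_force: [0.2, -0.3, -1.2]
finger_gap: 13.5
grasp_force: 30.0
```

```bash
python3 - <<'E'
from plan import *
t,Rt=tool();q=r.read_state();print(t,phi_now(Rt),q['finger_gap'],np.round(q['joints'],2))
s=snap('wrist','w4')
hsv=cv2.cvtColor(s['pixels'],cv2.COLOR_RGB2HSV).astype(int)
m=((hsv[...,0]>150)&(hsv[...,1]>30)&(hsv[...,2]>120)).astype(np.uint8)
n,l,st,c=cv2.connectedComponentsWithStats(m);print([(st[i].tolist(),np.round(plane(s,[c[i]],15)[0])) for i in range(1,n) if st[i,4]>500])
plan([[461,-340,90,84],[461,-340,35,84,22]])
E
```

```text
[ 461.1229632  -338.70135934  150.04226517] 84.01626106908837 13.52305701588327 [ 1.04  0.44 -0.59  1.79  0.29  1.    0.24]
[([242, 115, 162, 150, 10925], array([ 466., -323.,   15.]))]
CALL dp [[-0.008,-0.0,0.375],[-0.008,-0.0,0.376],[-0.0,-0.0,0.229],[-0.0,-0.0,0.229],[-0.0,-0.0,0.229],[0,0,0],[0,0,0],[0,0,0],[0,0,0],[0,0,0]] rot [[0,0,0.0],[0,0,0.0],[0,0,0.0],[0,0,0.0],[0,0,0.0],[0,0,0],[0,0,0],[0,0,0],[0,0,0],[0,0,0]]
end [ 461. -340.   35.] 84.0
```

View pics/w4.png

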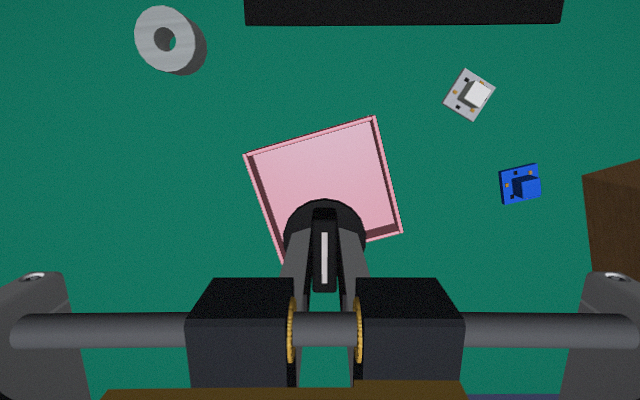

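The tray, seen at (325,180), lies under the held knob as planned. The white square module is at (472,95) and the blue one, to be ignored, is at (520,183). Lowering and releasing.

Request:
move_arm(dp=[[0,0,0.375],[0,0,0.375],[0,0,0.23],[0,0,0.23],[0,0,0.22],[0,0,0],[0,0,0],[0,0,0],[0,0,0],[0,0,0]], delta_rot=[[0,0,0],[0,0,0],[0,0,0],[0,0,0],[0,0,0],[0,0,0],[0,0,0],[0,0,0],[0,0,0],[0,0,0]], claw=[-1,-1,-1,-1,-1,-1,-1,-1,-0.3,-0.3])

```text
t: 12.85
tool_pos: [461.2, -338.9, 35.9]
tcp_rot: [2.334, 2.102, 0.0]
ft_force: [0.5, 0.3, -0.0]
finger_gap: 30.0
grasp_force: 0.0
```

Request:
move_arm(dp=[[0,0,0],[0,0,0],[0,0,-0.2],[0,0,-0.4],[0,0,-0.5],[0,0,-0.5],[0,0,-0.4],[0,0,0],[0,0,0],[0,0,0]], delta_rot=[[0,0,0],[0,0,0],[0,0,0],[0,0,0],[0,0,0],[0,0,0],[0,0,0],[0,0,0],[0,0,0],[0,0,0]], claw=[-0.2,-0.2,-0.2,-0.2,-0.2,0,0,0,0,0])

```text
t: 14.1
tool_pos: [460.8, -338.5, 194.9]
tcp_rot: [-2.333, -2.102, 0.0]
ft_force: [-0.6, -0.6, -0.3]
finger_gap: 46.6
grasp_force: 0.0
```

```bash
python3 - <<'E'
from plan import *
t,Rt=tool();q=r.read_state();print(t,phi_now(Rt),q['finger_gap'],q['ft_force'])
s=snap('wrist','w5');S=snap('scene','s5')
a=cv2.resize(s['pixels'][80:330,180:500],(512,400));b=cv2.resize(S['pixels'][80:200,220:340],(400,400))[:,:280]
cv2.imwrite('pics/c5.png',np.hstack([a,b])[:,:,::-1])
hx=[540.5,115]
plan([[500,-150,230,84],[540.5,115,170,83.7]])
E
```

```text
[ 460.78130728 -338.48055822  194.90701934] 84.01285345556879 46.61684832556045 [-0.55359289 -0.55673169 -0.29754681]
CALL dp [[0.599,0.06,-0.11],[0.599,0.06,-0.109],[0.598,0.06,-0.11],[0.599,0.061,-0.109],[0.558,0.026,0.125],[0.558,0.026,0.125],[0.558,0.025,0.125],[0.558,0.025,0.125],[0.558,0.025,0.125],[0.557,0.024,0.125]] rot [[0,0,0.0],[0,0,0.0],[0,0,0.0],[0,0,0.0],[0,0,0.001],[0,0,0.001],[0,0,0.001],[0,0,0.001],[0,0,0.001],[0,0,0.002]]
end [540.5 115.  170. ] 83.7
```

View pics/c5.png

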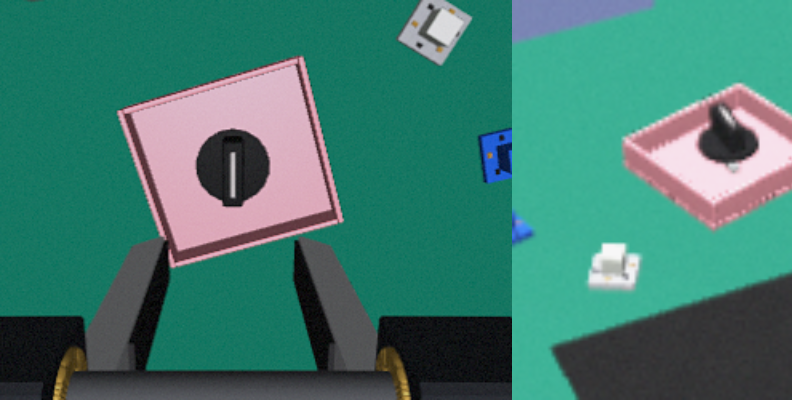

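The knob stands in the tray, at about (232,165) in the left crop. Next, go over the cover handle.

Request:
move_arm(dp=[[0.599,0.06,-0.11],[0.599,0.06,-0.109],[0.598,0.06,-0.11],[0.599,0.061,-0.109],[0.558,0.026,0.125],[0.558,0.026,0.125],[0.558,0.025,0.125],[0.558,0.025,0.125],[0.558,0.025,0.125],[0.557,0.024,0.125]], delta_rot=[[0,0,0],[0,0,0],[0,0,0],[0,0,0],[0,0,0.001],[0,0,0.001],[0,0,0.001],[0,0,0.001],[0,0,0.001],[0,0,0.002]], claw=[0,0,0,0,0,0,0,0,0,0], force=60)

```text
t: 15.45
tool_pos: [540.7, 116.1, 169.9]
tcp_rot: [-2.34, -2.095, 0.001]
ft_force: [-0.1, -0.1, 0.0]
finger_gap: 47.4
grasp_force: 0.0
```

```bash
python3 - <<'E'
from m2 import *
snap('top');snap('top');
t,Rt=tool();q=r.read_state();print(t,phi_now(Rt),q['finger_gap'],np.round(q['joints'],2))
s=snap('wrist','w6')
u=np.array([np.cos(np.radians(-6.27)),np.sin(np.radians(-6.27))]);v=np.array([-u[1],u[0]])
P=[np.r_[np.array([540.5,115])+a*6*u+b*40*v,81] for a in(-1,1) for b in(-1,1)]
print('pred handle corners',np.round(proj(s,P)).tolist())
K=load('w1');print('w1 pred',np.round(proj(K,P)).tolist())
cv2.imwrite('pics/c6.png',np.hstack([s['pixels'][:,160:480],cv2.resize(K['pixels'][90:280,290:510],(463,400))])[:,:,::-1])
E
```

```text
[539.83664737 119.75944299 169.55771425] 84.0253192242517 47.082751074849014 [ 0.34  0.43 -0.77  1.81  0.34  1.04 -0.67]
pred handle corners [[318.0, 250.0], [318.0, 163.0], [332.0, 250.0], [333.0, 163.0]]
w1 pred [[380.0, 217.0], [402.0, 158.0], [389.0, 220.0], [411.0, 160.0]]
```

View pics/c6.png

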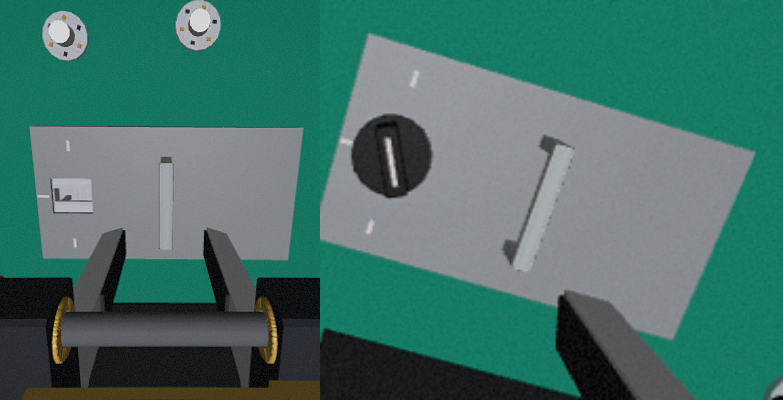

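The handle in the wrist view spans columns 320–332 and rows 163–249. I predicted 318–333 and 163–250 at z = 81, and the first view agrees too. Descending to grip.

Request:
move_arm(dp=[[-0.06,0.01,0.4],[0,0,0.4],[0,0,0.3],[0,0,0.2],[0,0,0.107],[0,0,0],[0,0,0],[0,0,0],[0,0,0],[0,0,0]], delta_rot=[[0,0,0.007],[0,0,0],[0,0,0],[0,0,0],[0,0,0],[0,0,0],[0,0,0],[0,0,0],[0,0,0],[0,0,0]], claw=[0,0,0,0,0,0,-1,-1,-1,-1], force=60)

```text
t: 16.85
tool_pos: [540.9, 109.9, 58.2]
tcp_rot: [-2.346, -2.089, 0.0]
ft_force: [0.9, -0.3, 4.9]
finger_gap: 11.3
grasp_force: 60.0
```

Request:
move_arm(dp=[[0,0,0],[0,0,0],[0,0,-0.05],[0,0,-0.1],[0,0,-0.1],[0,0,-0.2],[0,0,-0.3],[0,0,-0.3],[0,0,-0.2],[0,0,0]], delta_rot=[[0,0,0],[0,0,0],[0,0,0],[0,0,0],[0,0,0],[0,0,0],[0,0,0],[0,0,0],[0,0,0],[0,0,0]], claw=[-1,-1,-1,-1,-1,-1,-1,-1,-1,-1])

```text
t: 18.1
tool_pos: [541.6, 109.9, 159.2]
tcp_rot: [2.345, 2.088, 0.002]
ft_force: [0.2, 0.4, -5.0]
finger_gap: 11.4
grasp_force: 60.0
```

```bash
python3 - <<'E'
from m2 import *
t,Rt=tool();q=r.read_state();print(t,phi_now(Rt),q['finger_gap'],q['ft_force'],q['moment'])
T=load('top0')
# pad: robust fit on plane z=4 from top0 and w4? use hull
hsv=cv2.cvtColor(T['pixels'],cv2.COLOR_RGB2HSV).astype(int)
n,l,st,c=cv2.connectedComponentsWithStats((hsv[...,2]<60).astype(np.uint8));i=l[207,363];pts=np.argwhere(l==i)[:,::-1]
P=plane(T,pts,4)[:,:2];print('pad centroid top',P.mean(0),cv2.minAreaRect(P.astype(np.float32)))
S=load('scene0');hs=cv2.cvtColor(S['pixels'],cv2.COLOR_RGB2HSV).astype(int)
n,l,st,c=cv2.connectedComponentsWithStats((hs[...,2]<70).astype(np.uint8));i=l[190,300];pts=np.argwhere(l==i)[:,::-1]
P=plane(S,pts,4)[:,:2];print('pad centroid scene',len(pts),P.mean(0),cv2.minAreaRect(P.astype(np.float32)))
E
```

```text
[541.58275273 109.92369231 159.21545404] 83.36640724116158 11.420516882159154 [ 0.17322577  0.42514352 -4.98254659] [-0.06125077 -0.05626415 -0.01180614]
pad centroid top [ 552.53779588 -114.56098602] ((555.1206665039062, -114.50833129882812), (155.93316650390625, 281.470703125), 84.14244079589844)
pad centroid scene 5095 [ 564.25200297 -108.66468864] ((558.133544921875, -112.07076263427734), (160.11996459960938, 284.88165283203125), 84.04008483886719)
```

```bash
python3 - <<'E'
from plan import *
plan([[555.5,-118.5,150,84,28]])
plan([[555.5,-118.5,75,84,18],[555.5,-118.5,41,84,10]],start=[555.5,-118.5,150,84])
E
```

```text
CALL dp [[-0.313,0.056,0.013],[-0.313,0.055,0.013],[-0.313,0.055,0.013],[-0.313,0.055,0.013],[-0.313,0.054,0.013],[-0.313,0.054,0.013],[-0.313,0.053,0.012],[-0.314,0.053,0.013],[-0.314,0.053,0.012],[0,0,0]] rot [[0,0,-0.002],[0,0,-0.002],[0,0,-0.001],[0,0,-0.002],[0,0,-0.001],[0,0,-0.002],[0,0,-0.001],[0,0,-0.002],[0,0,-0.001],[0,0,0]]
end [ 555.5 -118.5  150. ] 84.0
CALL dp [[0.0,0.0,0.188],[0.0,0.0,0.187],[0.0,0.0,0.188],[0.0,0.0,0.187],[0.0,0.0,0.188],[0.0,0.0,0.106],[0.0,0.0,0.106],[0.0,0.0,0.106],[0.0,0.0,0.106],[0,0,0]] rot [[0,0,-0.0],[0,0,-0.0],[0,0,-0.0],[0,0,-0.0],[0,0,-0.0],[0,0,-0.0],[0,0,-0.0],[0,0,-0.0],[0,0,-0.0],[0,0,0]]
end [ 555.5 -118.5   41. ] 84.0
```

Request:
move_arm(dp=[[-0.15,0.03,0.013],[-0.3,0.055,0.013],[-0.35,0.06,0.013],[-0.35,0.06,0.013],[-0.35,0.06,0.013],[-0.35,0.06,0.013],[-0.35,0.06,0.012],[-0.3,0.053,0.013],[-0.2,0.03,0.012],[-0.12,0.02,0]], delta_rot=[[0,0,-0.002],[0,0,-0.002],[0,0,-0.001],[0,0,-0.002],[0,0,-0.001],[0,0,-0.002],[0,0,-0.001],[0,0,-0.002],[0,0,-0.001],[0,0,0]], claw=[-1,-1,-1,-1,-1,-1,-1,-1,-1,-1])

```text
t: 19.35
tool_pos: [554.7, -119.5, 148.2]
tcp_rot: [-2.334, -2.101, 0.001]
ft_force: [0.0, 0.1, -4.7]
finger_gap: 11.4
grasp_force: 60.0
```

Request:
move_arm(dp=[[0,0,0],[0,0,0.18],[0,0,0.18],[0,0,0.18],[0,0,0.18],[0,0,0.18],[0,0,0.13],[0,0,0.1],[0,0,0],[0,0,0]], delta_rot=[[0,0,0],[0,0,0],[0,0,0],[0,0,0],[0,0,0],[0,0,0],[0,0,0],[0,0,0],[0,0,0],[0,0,0]], claw=[-1,-1,-1,-1,-1,-1,-1,-1,-1,-1])

```text
t: 20.6
tool_pos: [555.4, -118.6, 58.8]
tcp_rot: [2.334, 2.102, 0.001]
ft_force: [-0.6, -0.5, -4.4]
finger_gap: 10.9
grasp_force: 60.0
```

```bash
python3 - <<'E'
from m2 import *
t,Rt=tool();q=r.read_state();print(t,phi_now(Rt),q['finger_gap'],q['ft_force'],q['moment'])
s=snap('scene','s7');S=snap('wrist','w7');T=snap('top','t7')
cv2.imwrite('pics/c7.png',np.hstack([cv2.resize(s['pixels'][130:290,200:440],(480,320)),cv2.resize(T['pixels'][140:270,240:360+10],(320,320))])[:,:,::-1])
E
```

```text
[ 555.3683169  -118.63654469   58.84027143] 84.00508053014592 10.942045924273275 [-0.5725686  -0.48071191 -4.41692877] [-0.07982587 -0.01712774 -0.064965  ]
```

View pics/c7.png

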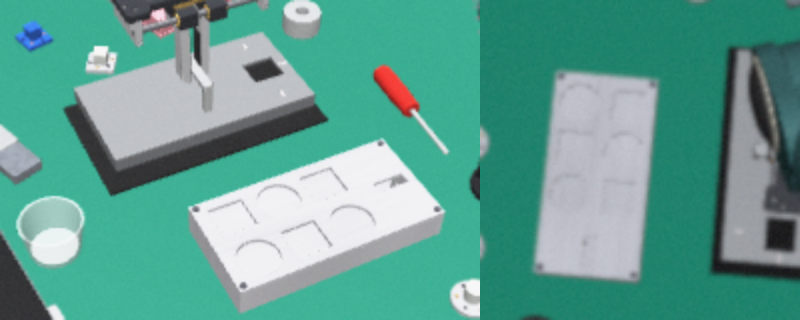

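The cover is level over the pad, and the fixture's six recesses are uncovered. Lowering the last 18 mm and releasing.

Request:
move_arm(dp=[[0,0,0.08],[0,0,0.06],[0,0,0.04],[0,0,0.03],[0,0,0.015],[0,0,0],[0,0,0],[0,0,0],[0,0,0],[0,0,0]], delta_rot=[[0,0,0],[0,0,0],[0,0,0],[0,0,0],[0,0,0],[0,0,0],[0,0,0],[0,0,0],[0,0,0],[0,0,0]], claw=[-1,-1,-1,-1,-1,-1,-1,-0.3,-0.2,-0.2])

```text
t: 22.0
tool_pos: [555.2, -118.6, 40.6]
tcp_rot: [2.334, 2.102, 0.0]
ft_force: [0.9, 0.5, -0.3]
finger_gap: 36.1
grasp_force: 0.0
```

Request:
move_arm(dp=[[0,0,0],[0,0,0],[0,0,-0.2],[0,0,-0.4],[0,0,-0.5],[0,0,-0.6],[0,0,-0.6],[0,0,-0.4],[0,0,0],[0,0,0]], delta_rot=[[0,0,0],[0,0,0],[0,0,0],[0,0,0],[0,0,0],[0,0,0],[0,0,0],[0,0,0],[0,0,0],[0,0,0]], claw=[-0.2,-0.2,-0.2,-0.2,-0.2,0,0,0,0,0])

```text
t: 23.25
tool_pos: [554.7, -118.6, 256.4]
tcp_rot: [-2.334, -2.102, 0.0]
ft_force: [-0.9, -0.2, -0.0]
finger_gap: 47.1
grasp_force: 0.0
```

```bash
python3 - <<'E'
from m2 import *
t,Rt=tool();q=r.read_state();print(t,phi_now(Rt),q['finger_gap'],q['ft_force'],q['moment'])
s=snap('wrist','w8');
print(cover(s,22,(0,0,640,260)))
plan([[530,150,300,84,58]])
E
```

```text
[ 554.7450465  -118.63137594  256.43240868] 84.00872738544057 47.08337111446272 [-0.92784291 -0.23322935 -0.0273125 ] [-0.0168842  -0.08811018  0.01999201]
(array([ 555.6260376 , -113.74684143]), (136.29403686523438, 258.4632568359375), np.float32(-5.8706155), 12)
CALL dp [[0.661,-0.131,-0.11],[0.662,-0.131,-0.11],[0.661,-0.131,-0.11],[0.662,-0.132,-0.11],[0.661,-0.131,-0.11],[0,0,0],[0,0,0],[0,0,0],[0,0,0],[0,0,0]] rot [[0,0,0.0],[0,0,0.0],[0,0,0.0],[0,0,0.0],[0,0,0.0],[0,0,0],[0,0,0],[0,0,0],[0,0,0],[0,0,0]]
end [530. 150. 300.] 84.0
```

Request:
move_arm(dp=[[0.66,-0.13,-0.11],[0.66,-0.13,-0.11],[0.66,-0.13,-0.11],[0.66,-0.13,-0.11],[0.66,-0.13,-0.11],[0,0,0],[0,0,0],[0,0,0],[0,0,0],[0,0,0]], delta_rot=[[0,0,0],[0,0,0],[0,0,0],[0,0,0],[0,0,0],[0,0,0],[0,0,0],[0,0,0],[0,0,0],[0,0,0]], claw=[0,0,0,0,0,0,0,0,0,0])

```text
t: 24.55
tool_pos: [531.1, 148.8, 300.4]
tcp_rot: [-2.335, -2.101, 0.0]
ft_force: [-0.4, -0.5, 0.7]
finger_gap: 47.0
grasp_force: 0.0
```

```bash
python3 - <<'E'
from m2 import *
t,Rt=tool();q=r.read_state();print(t,phi_now(Rt),q['joints'])
s=snap('wrist','w9');snap('top','t9')
print(proj(s,[[540.5,115,36]]))
E
```

```text
[531.06584868 148.81424538 300.43336504] 83.95722961987305 [ 0.3780891   0.30985648 -0.87492615  1.65505426  0.24583499  1.29239978
 -0.64707488]
[[333.20951204 191.03094028]]
```

View pics/w9.png

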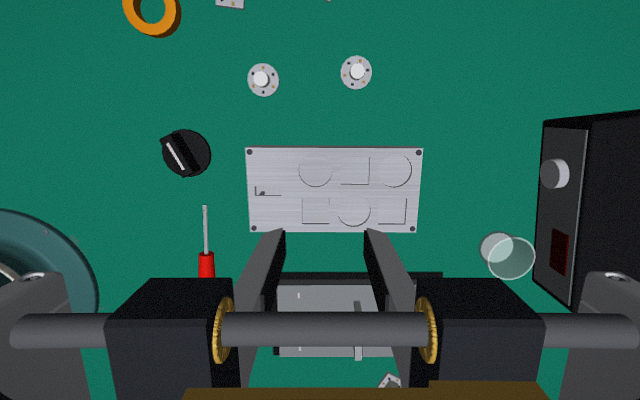

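The bare fixture spans (247,148) to (423,232). Round recesses are at about (315,168), (396,171) and (354,210), and squares at about (355,170), (316,211) and (392,211). The discs are at (263,80) and (356,72), and the cup stands at (508,255). One closer view will give precise recess centres.

Request:
move_arm(dp=[[-0.27,0.09,0.33],[-0.27,0.09,0.33],[-0.27,0.09,0.33],[-0.27,0.09,0.33],[-0.2,0.09,0.3],[0,0,0],[0,0,0],[0,0,0],[0,0,0],[0,0,0]], delta_rot=[[0,0,0],[0,0,0],[0,0,0],[0,0,0],[0,0,0.006],[0,0,0],[0,0,0],[0,0,0],[0,0,0],[0,0,0]], claw=[0,0,0,0,0,0,0,0,0,0])

```text
t: 25.9
tool_pos: [556.1, 43.9, 171.2]
tcp_rot: [2.339, 2.097, 0.0]
ft_force: [0.1, 0.0, 0.3]
finger_gap: 46.9
grasp_force: 0.0
```

```bash
python3 - <<'E'
from m2 import *
t,Rt=tool();print(t,phi_now(Rt))
s=snap('wrist','w10')
C=proj(s,[[540.5,115,36]])[0];print(C)
img=s['pixels'];x0,x1,y0,y1=[int(v) for v in(C[0]-160,C[0]+160,C[1]-90,C[1]+100)]
y0=max(y0,0);x0=max(x0,0);crop=img[y0:y1,x0:x1];print(x0,y0,crop.shape)
cv2.imwrite('pics/c10.png',cv2.resize(crop,None,fx=2.5,fy=2.5,interpolation=2)[:,:,::-1])
E
```

```text
[556.13544797  43.92266577 171.21605876] 83.74936177984918
[299.54156614 120.44294762]
139 30 (190, 320, 3)
```

View pics/c10.png

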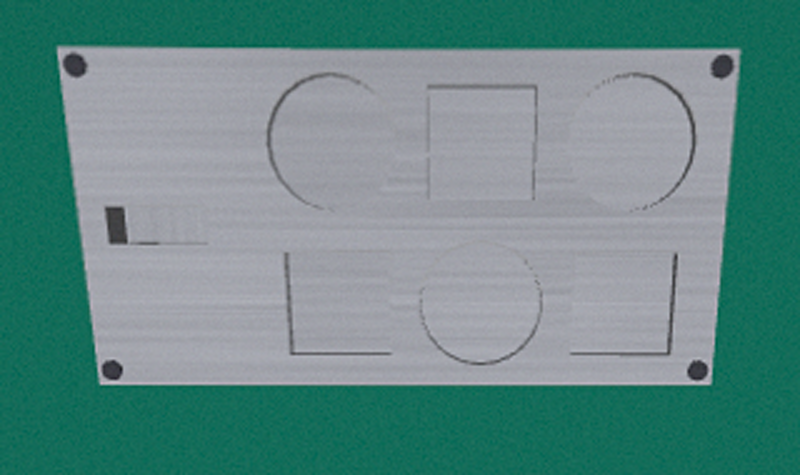

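The crop shows all six recess outlines and the four corner screws clearly. Next I'll convert the edge positions to fixture coordinates.

```bash
cat > fx.py <<'E'
from m2 import *
def fixpose(s,box,z=36): return cover(s,z,box)
E
python3 - <<'E'
from fx import *
s=load('w10')
ce,wh,yaw,_=cover(s,36,(139,30,459,220));print('fixture',ce,wh,yaw)
w9=load('w9');c9=cover(w9,36,(235,135,435,245));print('w9',c9)
# screws & corner tri for height
g=cv2.cvtColor(s['pixels'],cv2.COLOR_RGB2GRAY);g9=cv2.cvtColor(w9['pixels'],cv2.COLOR_RGB2GRAY)
def dark(g,c,rad):
    x,y=int(c[0]),int(c[1]);roi=g[y-rad:y+rad+1,x-rad:x+rad+1];m=(roi<95).astype(np.uint8);n,l,st,cc=cv2.connectedComponentsWithStats(m);i=1+np.argmax(st[1:,4]);return cc[i]+[x-rad,y-rad]
scr=[]
for a in((75,65),(722,66),(112,370),(697,370)):
    p=dark(g,(139+a[0]/2.5,30+a[1]/2.5),6); P=plane(s,[p],36)[0]; q=dark(g9,proj(w9,[P])[0],4); scr.append(tri([(s,p),(w9,q)])); print(np.round(P,1),np.round(scr[-1],1))
scr=np.array(scr);print('screw mean',scr.mean(0))
a=np.radians(yaw);u=np.array([np.cos(a),np.sin(a)]);v=np.array([-u[1],u[0]])
def F(px): 
    P=plane(s,[(139+px[0]/2.5,30+px[1]/2.5)],36)[0][:2]-ce; return np.round([P@u,P@v],1)
for nm,px in dict(RA_l=(267,142),RA_t=(330,72),RA_b=(330,211),RC_r=(695,140),RC_t=(635,73),RC_b=(633,211),SB_l=(428,140),SB_r=(537,140),SB_t=(482,85),SB_b=(482,200),SL_l=(288,305),SL_b=(340,354),SR_r=(673,305),SR_b=(620,354),RL_l=(419,300),RL_r=(542,300),RL_t=(480,243),RL_b=(480,364),slot=(105,225)).items(): print(nm,F(px))
E
```

```text
fixture [540.67980957 115.33235168] (123.3886489868164, 246.42401123046875) -6.243592
w9 (array([540.65698242, 115.22946167]), (124.4307632446289, 245.29405212402344), np.float32(-6.564818), 17)
[430.1 183.8  36. ] [430.4 183.6  36.8]
[663.3 158.2  36. ] [662.9 158.1  37.1]
[417.7  72.2  36. ] [418.   72.2  36.8]
[651.1  46.5  36. ] [650.2  47.2  38.4]
screw mean [540.3757497  115.28662845  37.28919374]
RA_l [-49.5  29.9]
RA_t [-24.9  54. ]
RA_b [-27.2   5.2]
RC_r [109.8  30.5]
RC_t [86.1 53.5]
RC_b [88.3  5.1]
SB_l [10.5 30.7]
SB_r [51.1 30.7]
SB_t [30.5 49.6]
SB_b [30.7  9.3]
SL_l [-45.4 -30.5]
SL_b [-25.7 -50. ]
SR_r [106.  -30.6]
SR_b [ 86.2 -50. ]
RL_l [  6.2 -28.5]
RL_r [ 54.5 -28.5]
RL_t [30.  -6.7]
RL_b [ 30.3 -54.1]
slot [-113.2   -0.2]
```

```bash
python3 - <<'E'
from plan import *
plan([[510,250,230,84,45]])
E
```

```text
CALL dp [[0.5,-0.171,-0.147],[0.5,-0.17,-0.147],[0.5,-0.17,-0.147],[0.5,-0.17,-0.147],[0.5,-0.169,-0.148],[0,0,0],[0,0,0],[0,0,0],[0,0,0],[0,0,0]] rot [[0,0,-0.001],[0,0,-0.001],[0,0,-0.001],[0,0,-0.001],[0,0,-0.002],[0,0,0],[0,0,0],[0,0,0],[0,0,0],[0,0,0]]
end [510. 250. 230.] 84.0
```

Request:
move_arm(dp=[[0.5,-0.17,-0.147],[0.5,-0.17,-0.147],[0.5,-0.17,-0.147],[0.5,-0.17,-0.147],[0.5,-0.17,-0.147],[0,0,0],[0,0,0],[0,0,0],[0,0,0],[0,0,0]], delta_rot=[[0,0,0],[0,0,0],[0,0,0],[0,0,0],[0,0,-0.006],[0,0,0],[0,0,0],[0,0,0],[0,0,0],[0,0,0]], claw=[0,0,0,0,0,0,0,0,0,0])

```text
t: 27.2
tool_pos: [510.5, 249.5, 229.6]
tcp_rot: [-2.335, -2.101, 0.0]
ft_force: [0.0, -0.4, -0.9]
finger_gap: 46.9
grasp_force: 0.0
```

```bash
cat > mod.py <<'E'
from m2 import *
# find white modules: plate contour at z=6 (top) -> centre, angle ; lens top brightest blob at z=24
def mods(s,guess,rad=45,zb=0.0):
    p=s['pixels'].astype(int); out=[]
    for g in guess:
        c=proj(s,[[g[0],g[1],6+zb]])[0]; x,y=int(c[0]),int(c[1])
        X0,X1,Y0,Y1=max(x-rad,0),min(x+rad,640),max(y-rad,0),min(y+rad,400)
        roi=p[Y0:Y1,X0:X1]; m=((roi[...,0]>70)).astype(np.uint8)   # green bench has low red
        m=cv2.morphologyEx(m,cv2.MORPH_CLOSE,np.ones((5,5)))
        n,l,st,cc=cv2.connectedComponentsWithStats(m); 
        i=min([j for j in range(1,n) if st[j,4]>150],key=lambda j:np.linalg.norm(cc[j]+[X0,Y0]-c)); 
        cn=max(cv2.findContours((l==i).astype(np.uint8),0,1)[0],key=cv2.contourArea).reshape(-1,2)+[X0,Y0]
        # lens top
        roi2=(roi.min(2)>215)&(l==i); n2,l2,st2,cc2=cv2.connectedComponentsWithStats(roi2.astype(np.uint8))
        k=1+np.argmax(st2[1:,4]); lc=cc2[k]+[X0,Y0]
        P=plane(s,cn,6+zb)[:,:2]; L=plane(s,np.argwhere(l2==k)[:,::-1]+[X0,Y0],24+zb)[:,:2]
        rl=cv2.minAreaRect(L.astype(np.float32)); rp=cv2.minAreaRect(P.astype(np.float32))
        out.append(dict(lens_px=lc,lens=L.mean(0),lens_rect=rl,plate_rect=rp,touch=bool(X0==0 or Y0==0)))
    return out
def show(s,guess,**k):
    for o in mods(s,guess,**k): print('lens px',np.round(o['lens_px'],1),'lens',np.round(o['lens'],1),'lr',np.round(o['lens_rect'][0],1),np.round(o['lens_rect'][1],1),round(o['lens_rect'][2],1),'| plate',np.round(o['plate_rect'][0],1),np.round(o['plate_rect'][1],1),round(o['plate_rect'][2],1))
E
python3 - <<'E'
from mod import *
t,Rt=tool();print(t,phi_now(Rt),np.round(r.read_state()['joints'],2))
s=snap('wrist','w11')
show(s,[(588,272),(459,276),(555,387),(433,387)])
show(load('w9'),[(588,272),(459,276)],rad=22)
cv2.imwrite('pics/c11.png',s['pixels'][:,:,::-1])
a=mods(s,[(588,272),(459,276)]);b=mods(load('w9'),[(588,272),(459,276)],rad=22)
for i in range(2): print('tri lens top',tri([(s,a[i]['lens_px']),(load('w9'),b[i]['lens_px'])]))
E
```

```text
[510.45482655 249.50511335 229.6146155 ] 83.96265080562156 [ 0.16  0.41 -0.86  1.71  0.33  1.18 -0.89]
lens px [386.6 150.7] lens [588.5 273.2] lr [588.1 273.1] [17.3 17.4] 40.6 | plate [588. 273.] [42.4 44.1] 83.9
lens px [278.9 158.7] lens [458.3 277.3] lr [458.5 276.9] [17.  17.1] 84.0 | plate [458.4 276.7] [43.2 43.1] 82.7
lens px [349.7  50.7] lens [553.7 387.6] lr [553.9 387.6] [15.8 15.9] 61.0 | plate [553.6 387.4] [36.9 36.9] 61.0
lens px [242.2  62.6] lens [433.2 388. ] lr [433. 388.] [15.6 15.6] 79.4 | plate [433.  387.8] [36.7 37.2] 78.1
lens px [355.2  73.2] lens [585.6 270.1] lr [586.5 270.5] [10.1 16.4] 65.4 | plate [587.9 273. ] [43.8 43.1] 84.7
lens px [262.4  80.3] lens [461.  274.3] lr [460.6 274.6] [15.1  8.9] 39.2 | plate [458.2 277. ] [43.  43.5] 84.1
tri lens top [588.24769194 271.50859837  15.58625505]
tri lens top [457.41236681 275.68780356  10.44963913]
```

View pics/c11.png

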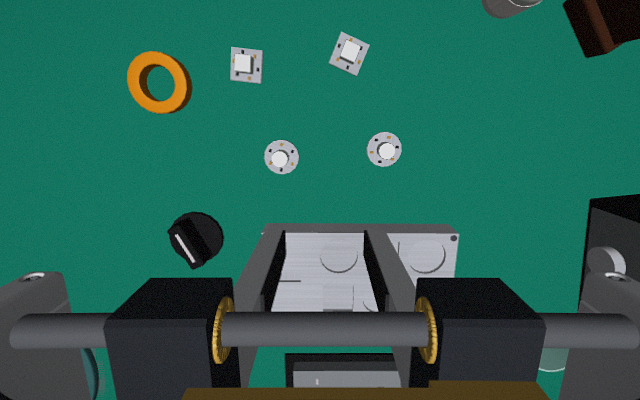

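The view shows discs at (387,151) and (279,159), and squares at (350,51) and (242,63). Plate and lens centres agree at the stated heights, so those heights hold. The orange ring, big knob, screwdriver and blue piece are not part of the job. Picking disc (588,273) first.

```bash
cat > pp.py <<'E'
from plan import *
def pick(x,y,phi,start=None):
    print('PICK');plan([[x,y,70,phi,50],[x,y,30,phi,20],[x,y,9,phi,11]],start=start)
def place(x,y,phi=83.75,start=None,zc=110):
    print('PLACE');plan([[start[0],start[1],zc,start[3],50],[x,y,zc,phi,45],[x,y,60,phi,25],[x,y,38.5,phi,6]],start=start)
E
python3 - <<'E'
from pp import *
pick(588.1,273.1,84)
place(629.3,135.6,start=[588.1,273.1,25,84])
E
```

```text
PICK
CALL dp [[0.098,0.234,0.499],[0.099,0.234,0.499],[0.098,0.234,0.499],[0.099,0.233,0.499],[-0.0,0.0,0.25],[-0.0,0.0,0.25],[-0.0,0.0,0.131],[-0.0,0.0,0.131],[0,0,0],[0,0,0]] rot [[0,0,-0.0],[0,0,-0.0],[0,0,-0.0],[0,0,-0.0],[0,0,-0.0],[0,0,-0.0],[0,0,-0.0],[0,0,-0.0],[0,0,0],[0,0,0]]
end [588.1 273.1   9. ] 84.0
PLACE
CALL dp [[0.0,0.0,-0.531],[0.0,0.0,-0.532],[-0.414,0.173,0.0],[-0.414,0.173,0.0],[-0.413,0.174,0.0],[-0.413,0.174,0.001],[-0.0,0.0,0.312],[-0.0,0.0,0.312],[-0.0,0.0,0.067],[-0.0,0.0,0.067]] rot [[0,0,-0.0],[0,0,-0.0],[0,0,0.001],[0,0,0.002],[0,0,0.001],[0,0,0.002],[0,0,-0.0],[0,0,-0.0],[0,0,-0.0],[0,0,-0.0]]
CALL dp [[-0.0,0.0,0.068],[-0.0,0.0,0.067],[0,0,0],[0,0,0],[0,0,0],[0,0,0],[0,0,0],[0,0,0],[0,0,0],[0,0,0]] rot [[0,0,-0.0],[0,0,-0.0],[0,0,0],[0,0,0],[0,0,0],[0,0,0],[0,0,0],[0,0,0],[0,0,0],[0,0,0]]
end [629.3 135.6  38.5] 83.7
```

Request:
move_arm(dp=[[0.098,0.234,0.499],[0.099,0.234,0.499],[0.098,0.234,0.499],[0.099,0.233,0.499],[0,0,0.25],[0,0,0.25],[0,0,0.131],[0,0,0.131],[0,0,0],[0,0,0]], delta_rot=[[0,0,0],[0,0,0],[0,0,0],[0,0,0],[0,0,0],[0,0,0],[0,0,0],[0,0,0],[0,0,0],[0,0,0]], claw=[0,0,0,0,0,0,0,0,0,-0.3], force=20)

```text
t: 28.5
tool_pos: [588.3, 273.7, 9.7]
tcp_rot: [2.334, 2.102, 0.001]
ft_force: [0.3, 0.3, -0.6]
finger_gap: 40.2
grasp_force: 0.0
```

Request:
move_arm(dp=[[0,0,0],[0,0,0],[0,0,0],[0,0,0],[0,0,0],[0,0,-0.1],[0,0,-0.1],[0,0,0],[0,0,0],[0,0,0]], delta_rot=[[0,0,0],[0,0,0],[0,0,0],[0,0,0],[0,0,0],[0,0,0],[0,0,0],[0,0,0],[0,0,0],[0,0,0]], claw=[-1,-1,-1,-1,-1,-1,-1,-1,-1,-1])

```text
t: 29.75
tool_pos: [587.9, 273.4, 24.8]
tcp_rot: [-2.335, -2.102, 0.001]
ft_force: [-0.2, -0.2, -1.2]
finger_gap: 19.5
grasp_force: 20.0
```

```bash
python3 - <<'E'
from pp import *
t,Rt=tool();q=r.read_state();print(t,phi_now(Rt),q['finger_gap'],q['grasp_force'],np.round(q['joints'],2))
place(629.3,135.6,start=[*t,phi_now(Rt)])
E
```

```text
[587.86264922 273.37881065  24.83409397] 84.00012492466963 19.47275021194525 19.999862909317017 [-0.01  0.77 -0.68  1.66  0.58  0.93 -1.02]
PLACE
CALL dp [[0.0,0.0,-0.532],[0.0,0.0,-0.533],[-0.415,0.174,0.0],[-0.414,0.174,0.0],[-0.414,0.175,0.0],[-0.415,0.175,0.0],[0.0,-0.0,0.208],[0.0,-0.0,0.209],[0.0,-0.0,0.208],[0.0,-0.0,0.067]] rot [[0,0,-0.0],[0,0,-0.0],[0,0,0.001],[0,0,0.002],[0,0,0.001],[0,0,0.002],[0,0,-0.0],[0,0,-0.0],[0,0,-0.0],[0,0,-0.0]]
CALL dp [[0.0,-0.0,0.067],[0.0,-0.0,0.068],[0.0,-0.0,0.067],[0,0,0],[0,0,0],[0,0,0],[0,0,0],[0,0,0],[0,0,0],[0,0,0]] rot [[0,0,-0.0],[0,0,-0.0],[0,0,-0.0],[0,0,0],[0,0,0],[0,0,0],[0,0,0],[0,0,0],[0,0,0],[0,0,0]]
end [629.3 135.6  38.5] 83.7
```

Request:
move_arm(dp=[[0,0,-0.53],[0,0,-0.53],[-0.415,0.174,0],[-0.414,0.174,0],[-0.414,0.175,0],[-0.415,0.175,0],[0,0,0.208],[0,0,0.209],[0,0,0.208],[0,0,0]], delta_rot=[[0,0,0],[0,0,0],[0,0,0.001],[0,0,0.002],[0,0,0.001],[0,0,0.002],[0,0,0],[0,0,0],[0,0,0],[0,0,0]], claw=[-1,-1,-1,-1,-1,-1,-1,-1,-1,-1])

```text
t: 31.0
tool_pos: [628.3, 136.5, 58.2]
tcp_rot: [-2.337, -2.097, 0.003]
ft_force: [0.1, 0.2, 0.0]
finger_gap: 19.3
grasp_force: 20.0
```

Request:
move_arm(dp=[[0,0,0],[0,0,0.065],[0,0,0.065],[0,0,0.065],[0,0,0.065],[0,0,0],[0,0,0],[0,0,0],[0,0,0],[0,0,0]], delta_rot=[[0,0,0],[0,0,0],[0,0,0],[0,0,0],[0,0,0],[0,0,0],[0,0,0],[0,0,0],[0,0,0],[0,0,0]], claw=[-1,-1,-1,-1,-1,-1,-1,-1,-1,-1])

```text
t: 32.25
tool_pos: [629.5, 135.7, 39.1]
tcp_rot: [-2.34, -2.097, -0.0]
ft_force: [0.0, 0.3, -0.5]
finger_gap: 19.4
grasp_force: 20.0
```

```bash
python3 - <<'E'
from pp import *
t,Rt=tool();q=r.read_state();print(t,phi_now(Rt),q['finger_gap'],q['ft_force'],q['moment'])
E
```

```text
[629.45071849 135.66445047  39.06992029] 83.73282321210995 19.36227275890125 [ 0.03029396  0.26402383 -0.45420859] [-0.07114815 -0.10424757 -0.03496903]
```

The descent met no contact force, so the disc is in the recess. Releasing, and computing the next pick.

Request:
move_arm(dp=[[0,0,0],[0,0,0],[0,0,0],[0,0,-0.1],[0,0,-0.3],[0,0,-0.5],[0,0,-0.4],[0,0,-0.2],[0,0,0],[0,0,0]], delta_rot=[[0,0,0],[0,0,0],[0,0,0],[0,0,0],[0,0,0],[0,0,0],[0,0,0],[0,0,0],[0,0,0],[0,0,0]], claw=[-0.5,-0.4,-0.3,-0.3,-0.3,0,0,0,0,0])

```text
t: 33.5
tool_pos: [629.0, 135.4, 158.0]
tcp_rot: [-2.339, -2.096, 0.002]
ft_force: [-0.2, 0.6, -0.5]
finger_gap: 46.9
grasp_force: 0.0
```

```bash
python3 - <<'E'
from mod import *
from pp import *
t,Rt=tool();q=r.read_state();print(t,phi_now(Rt),q['finger_gap'])
s=snap('wrist','w12');show(s,[(629.3,135.6)],zb=30,rad=40)
show(s,[(458,277),(555,387)])
pick(458.4,276.9,84)
place(518,147.8,start=[458.4,276.9,25,84])
E
```

```text
[628.96364516 135.41822872 158.03451075] 83.73309025130953 46.882291794293856Traceback (most recent call last):
  File "<stdin>", line 4, in <module>
  File "mod.py", line 21, in show
    for o in mods(s,guess,**k): print('lens px',np.round(o['lens_px'],1),'lens',np.round(o['lens'],1),'lr',np.round(o['lens_rect'][0],1),np.round(o['lens_rect'][1],1),round(o['lens_rect'][2],1),'| plate',np.round(o['plate_rect'][0],1),np.round(o['plate_rect'][1],1),round(o['plate_rect'][2],1))
             ~~~~^^^^^^^^^^^^^
  File "mod.py", line 15, in mods
    k=1+np.argmax(st2[1:,4]); lc=cc2[k]+[X0,Y0]
        ~~~~~~~~~^^^^^^^^^^^
    return _wrapfunc(a, 'argmax', axis=axis, out=out, **kwds)
    return bound(*args, **kwds)
ValueError: attempt to get argmax of an empty sequence
```

```bash
python3 - <<'E'
from mod import *
from pp import *
s=load('w12');show(s,[(458,277)])
pick(458.4,276.9,84)
place(518,147.8,start=[458.4,276.9,25,84])
E
```

```text
Traceback (most recent call last):
  File "mod.py", line 21, in show
    for o in mods(s,guess,**k): print('lens px',np.round(o['lens_px'],1),'lens',np.round(o['lens'],1),'lr',np.round(o['lens_rect'][0],1),np.round(o['lens_rect'][1],1),round(o['lens_rect'][2],1),'| plate',np.round(o['plate_rect'][0],1),np.round(o['plate_rect'][1],1),round(o['plate_rect'][2],1))
             ~~~~^^^^^^^^^^^^^
  File "mod.py", line 15, in mods
    k=1+np.argmax(st2[1:,4]); lc=cc2[k]+[X0,Y0]
        ~~~~~~~~~^^^^^^^^^^^
ValueError: attempt to get argmax of an empty sequence
```

```bash
sed -i 's/roi2=(roi.min(2)>215)&(l==i)/mn=roi.min(2); roi2=(mn>max(150,np.percentile(mn[l==i],97)-18))\&(l==i)/' mod.py
cat >> mod.py <<'E'
def topcheck():
    T=snap('top'); p=cv2.cvtColor(T['pixels'],cv2.COLOR_RGB2HSV).astype(int); m=((p[...,1]<60)&(p[...,2]>130)).astype(np.uint8); m[:140]=0
    n,l,st,c=cv2.connectedComponentsWithStats(m); print('top white',[np.round(plane(T,[c[i]],3)[0][:2]).tolist()+[int(st[i,4])] for i in range(1,n) if 80<st[i,4]<230 and 170<c[i][0]<460 and c[i][1]<270])
E
python3 - <<'E'
from mod import *
from pp import *
topcheck()
s=load('w12');show(s,[(458,277)]); 
pick(458.4,276.9,84)
place(518,147.8,start=[458.4,276.9,25,84])
E
```

```text
top white [[747.0, 446.0, 212], [609.0, -263.0, 145], [554.0, 386.0, 152], [458.0, 276.0, 175], [433.0, 387.0, 158]]
lens px [118.7  58. ] lens [458.5 277.6] lr [458.3 277.7] [18.  18.3] 74.0 | plate [459.2 276.7] [43.8 44.8] 32.2
PICK
CALL dp [[0.305,-0.462,0.22],[0.305,-0.462,0.22],[0.306,-0.462,0.22],[0.306,-0.462,0.219],[0.306,-0.461,0.22],[-0.0,-0.0,0.25],[-0.0,-0.0,0.25],[-0.0,-0.0,0.131],[-0.0,-0.0,0.131],[0,0,0]] rot [[0,0,-0.001],[0,0,-0.001],[0,0,-0.001],[0,0,-0.001],[0,0,-0.002],[0,0,0.0],[0,0,0.0],[0,0,0.0],[0,0,0.0],[0,0,0]]
end [458.4 276.9   9. ] 84.0
PLACE
CALL dp [[0.0,0.0,-0.531],[0.0,0.0,-0.532],[-0.382,0.227,0.0],[-0.381,0.228,0.0],[-0.381,0.228,0.0],[-0.382,0.229,0.001],[0.0,-0.0,0.312],[0.0,-0.0,0.312],[0.0,-0.0,0.067],[0.0,-0.0,0.067]] rot [[0,0,-0.0],[0,0,-0.0],[0,0,0.001],[0,0,0.002],[0,0,0.001],[0,0,0.002],[0,0,-0.0],[0,0,-0.0],[0,0,-0.0],[0,0,-0.0]]
CALL dp [[0.0,-0.0,0.068],[0.0,-0.0,0.067],[0,0,0],[0,0,0],[0,0,0],[0,0,0],[0,0,0],[0,0,0],[0,0,0],[0,0,0]] rot [[0,0,-0.0],[0,0,-0.0],[0,0,0],[0,0,0],[0,0,0],[0,0,0],[0,0,0],[0,0,0],[0,0,0],[0,0,0]]
end [518.  147.8  38.5] 83.7
```

Request:
move_arm(dp=[[0.305,-0.462,0.22],[0.305,-0.462,0.22],[0.306,-0.462,0.22],[0.306,-0.462,0.22],[0.306,-0.461,0.22],[0,0,0.25],[0,0,0.25],[0,0,0.131],[0,0,0.131],[0,0,0]], delta_rot=[[0,0,-0.001],[0,0,-0.001],[0,0,-0.001],[0,0,-0.001],[0,0,-0.002],[0,0,0],[0,0,0],[0,0,0],[0,0,0],[0,0,0]], claw=[0,0,0,0,0,0,0,0,0,0], force=20)

```text
t: 34.85
tool_pos: [458.9, 276.8, 9.6]
tcp_rot: [-2.335, -2.101, 0.001]
ft_force: [-0.5, -0.0, -0.9]
finger_gap: 46.8
grasp_force: 0.0
```

Request:
move_arm(dp=[[0,0,0],[0,0,0],[0,0,0],[0,0,0],[0,0,0],[0,0,-0.1],[0,0,-0.1],[0,0,0],[0,0,0],[0,0,0]], delta_rot=[[0,0,0],[0,0,0],[0,0,0],[0,0,0],[0,0,0],[0,0,0],[0,0,0],[0,0,0],[0,0,0],[0,0,0]], claw=[-0.3,-1,-1,-1,-1,-1,-1,-1,-1,-1])

```text
t: 36.1
tool_pos: [458.8, 277.0, 25.9]
tcp_rot: [-2.335, -2.102, 0.001]
ft_force: [-0.2, 0.1, 0.0]
finger_gap: 19.1
grasp_force: 20.0
```

```bash
python3 - <<'E'
from pp import *
t,Rt=tool();q=r.read_state();print(t,phi_now(Rt),q['finger_gap'],q['grasp_force'],np.round(q['joints'],2))
place(518,147.8,start=[*t,phi_now(Rt)])
E
```

```text
[458.80275851 276.96690693  25.89627169] 83.99926429223422 19.09516470111491 19.999966621398926 [-0.03  0.62 -0.72  1.95  0.57  0.79 -1.18]
PLACE
CALL dp [[0.0,0.0,-0.526],[0.0,0.0,-0.525],[-0.382,0.226,-0.0],[-0.382,0.227,-0.0],[-0.382,0.227,-0.0],[-0.381,0.227,-0.0],[0.0,0.0,0.312],[0.0,0.0,0.313],[0.0,0.0,0.067],[0.0,0.0,0.067]] rot [[0,0,-0.0],[0,0,-0.0],[0,0,0.001],[0,0,0.002],[0,0,0.001],[0,0,0.002],[0,0,-0.0],[0,0,-0.0],[0,0,-0.0],[0,0,-0.0]]
CALL dp [[0.0,0.0,0.067],[0.0,0.0,0.067],[0,0,0],[0,0,0],[0,0,0],[0,0,0],[0,0,0],[0,0,0],[0,0,0],[0,0,0]] rot [[0,0,-0.0],[0,0,-0.0],[0,0,0],[0,0,0],[0,0,0],[0,0,0],[0,0,0],[0,0,0],[0,0,0],[0,0,0]]
end [518.  147.8  38.5] 83.7
```

Request:
move_arm(dp=[[0,0,-0.526],[0,0,-0.525],[-0.382,0.226,0],[-0.382,0.227,0],[-0.382,0.227,0],[-0.381,0.227,0],[0,0,0.208],[0,0,0.209],[0,0,0.208],[0,0,0]], delta_rot=[[0,0,0],[0,0,0],[0,0,0.001],[0,0,0.002],[0,0,0.001],[0,0,0.002],[0,0,0],[0,0,0],[0,0,0],[0,0,0]], claw=[-1,-1,-1,-1,-1,-1,-1,-1,-1,-1])

```text
t: 37.35
tool_pos: [517.0, 148.6, 58.8]
tcp_rot: [-2.337, -2.097, 0.003]
ft_force: [-0.2, -0.9, -0.1]
finger_gap: 19.5
grasp_force: 20.0
```

Request:
move_arm(dp=[[0,0,0],[0,0,0.065],[0,0,0.065],[0,0,0.065],[0,0,0.065],[0,0,0],[0,0,0],[0,0,0],[0,0,0],[0,0,0]], delta_rot=[[0,0,0],[0,0,0],[0,0,0],[0,0,0],[0,0,0],[0,0,0],[0,0,0],[0,0,0],[0,0,0],[0,0,0]], claw=[-1,-1,-1,-1,-1,-1,-1,-1,-1,-1])

```text
t: 38.6
tool_pos: [518.1, 147.9, 39.4]
tcp_rot: [-2.339, -2.097, 0.0]
ft_force: [-0.3, -0.7, 0.9]
finger_gap: 19.4
grasp_force: 20.0
```

Request:
move_arm(dp=[[0,0,0],[0,0,0],[0,0,0],[0,0,-0.1],[0,0,-0.3],[0,0,-0.5],[0,0,-0.4],[0,0,-0.2],[0,0,0],[0,0,0]], delta_rot=[[0,0,0],[0,0,0],[0,0,0],[0,0,0],[0,0,0],[0,0,0],[0,0,0],[0,0,0],[0,0,0],[0,0,0]], claw=[-0.5,-0.4,-0.3,-0.3,-0.3,0,0,0,0,0])

```text
t: 39.85
tool_pos: [517.7, 147.6, 158.3]
tcp_rot: [-2.339, -2.096, 0.002]
ft_force: [0.2, 0.2, -0.8]
finger_gap: 46.8
grasp_force: 0.0
```

```bash
python3 - <<'E'
from mod import *
from pp import *
t,Rt=tool();q=r.read_state();print(t,phi_now(Rt),q['finger_gap'])
topcheck()
s=snap('wrist','w13');show(s,[(553.7,387.5)]); 
pick(553.7,387.5,61)
place(574.1,141.6,start=[553.7,387.5,25,61])
E
```

```text
[517.68280551 147.62597807 158.30666199] 83.72659800325741 46.79896230033719
top white [[747.0, 446.0, 210], [609.0, -263.0, 144], [554.0, 387.0, 151], [439.0, 179.0, 88], [433.0, 387.0, 156]]
lens px [326.2 193.4] lens [519.3 144.4] lr [519.6 146. ] [36.4 43.8] 41.4 | plate [524.8 108.7] [141.1 102. ] 83.8
PICK
CALL dp [[0.505,0.02,0.184],[0.505,-0.013,0.184],[0.503,-0.046,0.184],[0.498,-0.079,0.184],[0.492,-0.112,0.184],[0.484,-0.145,0.184],[0.0,-0.0,0.167],[0.0,-0.0,0.167],[0.0,-0.0,0.166],[0.0,-0.0,0.131]] rot [[0,0,0.084],[0,0,0.084],[0,0,0.084],[0,0,0.084],[0,0,0.085],[0,0,0.084],[0,0,0.0],[0,0,0.0],[0,0,0.0],[0,0,0.0]]
CALL dp [[0.0,-0.0,0.132],[0,0,0],[0,0,0],[0,0,0],[0,0,0],[0,0,0],[0,0,0],[0,0,0],[0,0,0],[0,0,0]] rot [[0,0,0.0],[0,0,0],[0,0,0],[0,0,0],[0,0,0],[0,0,0],[0,0,0],[0,0,0],[0,0,0],[0,0,0]]
end [553.7 387.5   9. ] 61.0
PLACE
CALL dp [[0.0,0.0,-0.531],[0.0,0.0,-0.532],[-0.427,0.286,0.0],[-0.445,0.257,0.0],[-0.461,0.227,0.0],[-0.476,0.196,0.0],[-0.487,0.163,0.0],[-0.497,0.131,0.001],[-0.0,-0.0,0.312],[-0.0,-0.0,0.312]] rot [[0,0,-0.0],[0,0,-0.0],[0,0,-0.084],[0,0,-0.084],[0,0,-0.084],[0,0,-0.085],[0,0,-0.084],[0,0,-0.085],[0,0,0.0],[0,0,0.0]]
CALL dp [[-0.0,-0.0,0.067],[-0.0,-0.0,0.067],[-0.0,-0.0,0.068],[-0.0,-0.0,0.067],[0,0,0],[0,0,0],[0,0,0],[0,0,0],[0,0,0],[0,0,0]] rot [[0,0,0.0],[0,0,0.0],[0,0,0.0],[0,0,0.0],[0,0,0],[0,0,0],[0,0,0],[0,0,0],[0,0,0],[0,0,0]]
end [574.1 141.6  38.5] 83.8
```

Request:
move_arm(dp=[[0.505,0.02,0.184],[0.505,-0.013,0.184],[0.503,-0.046,0.184],[0.498,-0.079,0.184],[0.492,-0.112,0.184],[0.484,-0.145,0.184],[0,0,0.167],[0,0,0.167],[0,0,0.166],[0,0,0]], delta_rot=[[0,0,0.084],[0,0,0.084],[0,0,0.084],[0,0,0.084],[0,0,0.085],[0,0,0.084],[0,0,0],[0,0,0],[0,0,0],[0,0,0]], claw=[0,0,0,0,0,0,0,0,0,0])

```text
t: 41.2
tool_pos: [554.1, 386.3, 30.0]
tcp_rot: [2.707, 1.593, -0.003]
ft_force: [0.3, -0.0, 0.6]
finger_gap: 46.7
grasp_force: 0.0
```

Request:
move_arm(dp=[[0,0,0],[0,0,0.131],[0,0,0.132],[0,0,0],[0,0,0],[0,0,0],[0,0,0],[0,0,0],[0,0,-0.1],[0,0,-0.1]], delta_rot=[[0,0,0],[0,0,0],[0,0,0],[0,0,0],[0,0,0],[0,0,0],[0,0,0],[0,0,0],[0,0,0],[0,0,0]], claw=[0,0,-0.2,-0.4,-1,-1,-1,-1,-1,-1])

```text
t: 42.45
tool_pos: [554.3, 387.7, 26.8]
tcp_rot: [-2.707, -1.595, -0.0]
ft_force: [-0.8, -0.2, -0.6]
finger_gap: 17.9
grasp_force: 20.0
```

```bash
python3 - <<'E'
from pp import *
snap('top');snap('top')
t,Rt=tool();q=r.read_state();print(t,phi_now(Rt),q['finger_gap'],q['grasp_force'],np.round(q['joints'],2))
place(574.1,141.6,start=[*t,phi_now(Rt)])
E
```

```text
[554.7486634  388.05650915  27.39705299] 61.0078015815026 17.851984175617957 19.999971985816956 [-0.24  0.79 -0.62  1.58  0.53  0.95 -1.54]
PLACE
CALL dp [[0.0,0.0,-0.516],[0.0,0.0,-0.517],[-0.43,0.284,0.0],[-0.447,0.255,0.0],[-0.463,0.225,0.0],[-0.477,0.194,0.0],[-0.489,0.163,0.0],[-0.499,0.129,0.0],[0.0,0.0,0.208],[0.0,0.0,0.209]] rot [[0,0,-0.0],[0,0,-0.0],[0,0,-0.084],[0,0,-0.084],[0,0,-0.084],[0,0,-0.084],[0,0,-0.085],[0,0,-0.084],[0,0,-0.0],[0,0,-0.0]]
CALL dp [[0.0,0.0,0.208],[0.0,0.0,0.067],[0.0,0.0,0.067],[0.0,0.0,0.068],[0.0,0.0,0.067],[0,0,0],[0,0,0],[0,0,0],[0,0,0],[0,0,0]] rot [[0,0,-0.0],[0,0,-0.0],[0,0,-0.0],[0,0,-0.0],[0,0,-0.0],[0,0,0],[0,0,0],[0,0,0],[0,0,0],[0,0,0]]
end [574.1 141.6  38.5] 83.7
```

Request:
move_arm(dp=[[0,0,-0.516],[0,0,-0.517],[-0.43,0.284,0],[-0.447,0.255,0],[-0.463,0.225,0],[-0.477,0.194,0],[-0.489,0.163,0],[-0.499,0.129,0],[0,0,0.208],[0,0,0.209]], delta_rot=[[0,0,0],[0,0,0],[0,0,-0.084],[0,0,-0.084],[0,0,-0.084],[0,0,-0.084],[0,0,-0.085],[0,0,-0.084],[0,0,0],[0,0,0]], claw=[-1,-1,-1,-1,-1,-1,-1,-1,-1,-1])

```text
t: 43.8
tool_pos: [573.5, 141.5, 74.6]
tcp_rot: [-2.34, -2.096, -0.001]
ft_force: [0.4, 1.4, 0.0]
finger_gap: 17.9
grasp_force: 20.0
```

Request:
move_arm(dp=[[0,0,0.208],[0,0,0.07],[0,0,0],[0,0,0],[0,0,0],[0,0,0],[0,0,0],[0,0,0],[0,0,0],[0,0,0]], delta_rot=[[0,0,0],[0,0,0],[0,0,0],[0,0,0],[0,0,0],[0,0,0],[0,0,0],[0,0,0],[0,0,0],[0,0,0]], claw=[-1,-1,-1,-1,-1,-1,-1,-1,-1,-1])

```text
t: 45.05
tool_pos: [573.6, 141.1, 53.0]
tcp_rot: [-2.339, -2.097, 0.0]
ft_force: [-0.3, -0.7, -1.0]
finger_gap: 17.5
grasp_force: 20.0
```

```bash
python3 - <<'E'
from pp import *
t,Rt=tool();q=r.read_state();print(t,phi_now(Rt),q['finger_gap'],q['ft_force'])
snap('top');t,Rt=tool();print(t,phi_now(Rt))
plan([[574.1,141.6,39.2,83.75,5]])
E
```

```text
[573.56137565 141.10376169  53.03131074] 83.7340003884536 17.482437163188674 [-0.28747786 -0.71719074 -0.98166356]
[573.58689798 141.10412413  53.04105017] 83.73329822398405
CALL dp [[0.002,0.002,0.058],[0.002,0.002,0.058],[0.003,0.002,0.057],[0,0,0],[0,0,0],[0,0,0],[0,0,0],[0,0,0],[0,0,0],[0,0,0]] rot [[0,0,-0.0],[0,0,-0.0],[0,0,-0.0],[0,0,0],[0,0,0],[0,0,0],[0,0,0],[0,0,0],[0,0,0],[0,0,0]]
end [574.1 141.6  39.2] 83.7
```

Request:
move_arm(dp=[[0.003,0.003,0.055],[0.004,0.003,0.055],[0,0,0.055],[0,0,0],[0,0,0],[0,0,0],[0,0,0],[0,0,0],[0,0,0],[0,0,0]], delta_rot=[[0,0,0],[0,0,0],[0,0,0],[0,0,0],[0,0,0],[0,0,0],[0,0,0],[0,0,0],[0,0,0],[0,0,0]], claw=[-1,-1,-1,-1,-1,-1,-1,-1,-1,-1])

```text
t: 46.35
tool_pos: [574.1, 141.6, 39.9]
tcp_rot: [-2.339, -2.097, -0.0]
ft_force: [0.6, -0.5, -0.2]
finger_gap: 17.8
grasp_force: 20.0
```

Request:
move_arm(dp=[[0,0,0],[0,0,0],[0,0,0],[0,0,-0.1],[0,0,-0.3],[0,0,-0.5],[0,0,-0.4],[0,0,-0.2],[0,0,0],[0,0,0]], delta_rot=[[0,0,0],[0,0,0],[0,0,0],[0,0,0],[0,0,0],[0,0,0],[0,0,0],[0,0,0],[0,0,0],[0,0,0]], claw=[-0.5,-0.4,-0.3,-0.3,-0.3,0,0,0,0,0])

```text
t: 47.6
tool_pos: [573.7, 141.3, 158.7]
tcp_rot: [-2.339, -2.096, 0.002]
ft_force: [0.6, -0.2, -0.1]
finger_gap: 46.9
grasp_force: 0.0
```

```bash
python3 - <<'E'
from mod import *
from pp import *
topcheck()
t,Rt=tool();q=r.read_state();print(t,phi_now(Rt),q['finger_gap'])
s=snap('wrist','w14')
show(s,[(433,388)])
for nm,P in dict(RC=(629.3,135.6),RA=(518,147.8),SB=(574.1,141.6)).items(): print(nm,np.round(proj(s,[[*P,36],[*P,54]]),1).tolist())
cv2.imwrite('pics/c14.png',cv2.resize(s['pixels'][60:310,150:500],(784,560),interpolation=2)[:,:,::-1])
pick(433,387.9,78.7)
E
```

```text
top white [[747.0, 446.0, 212], [609.0, -263.0, 145], [432.0, 387.0, 158]]
[573.58128538 141.38613471 158.61074996] 83.73797724921319 46.80361410891439
lens px [170.9 193.2] lens [418.8 155. ] lr [414.8 145.5] [87.8  9.8] 76.7 | plate [404.3 140.1] [102.1  11.4] 76.7
RC [[381.4, 193.0], [384.8, 197.8]]
RA [[266.9, 193.0], [263.4, 197.8]]
SB [[324.6, 193.1], [324.6, 197.9]]
PICK
CALL dp [[0.478,-0.347,0.185],[0.473,-0.354,0.185],[0.468,-0.361,0.185],[0.463,-0.368,0.185],[0.457,-0.375,0.184],[0.451,-0.382,0.185],[0.0,-0.0,0.25],[0.0,-0.0,0.25],[0.0,-0.0,0.131],[0.0,-0.0,0.131]] rot [[0,0,0.019],[0,0,0.019],[0,0,0.019],[0,0,0.018],[0,0,0.019],[0,0,0.018],[0,0,0.0],[0,0,0.0],[0,0,0.0],[0,0,0.0]]
end [433.  387.9   9. ] 78.7
```

View pics/c14.png

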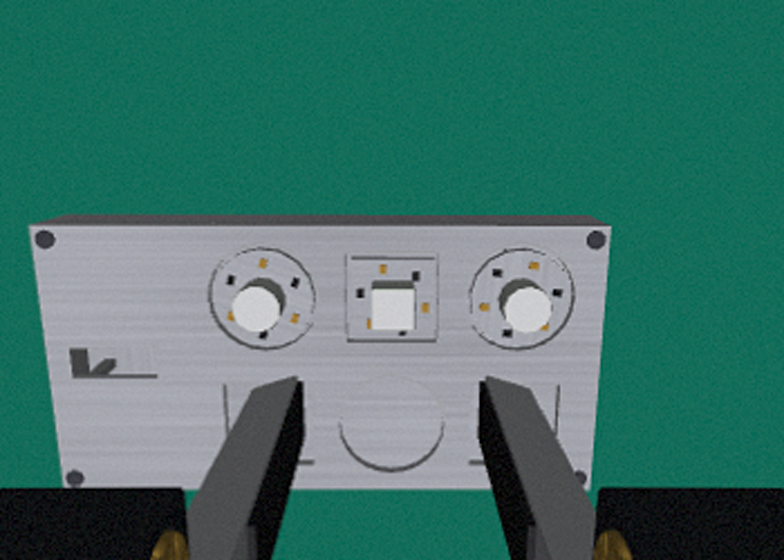

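The three modules sit flush in their recesses, with lenses at (257,308), (392,308) and (525,308) in the crop. Next, the square at (433,388).

Request:
move_arm(dp=[[0.478,-0.347,0.185],[0.473,-0.354,0.185],[0.468,-0.361,0.185],[0.463,-0.368,0.185],[0.457,-0.375,0.184],[0.451,-0.382,0.185],[0,0,0.25],[0,0,0.25],[0,0,0],[0,0,0]], delta_rot=[[0,0,0.019],[0,0,0.019],[0,0,0.019],[0,0,0.018],[0,0,0.019],[0,0,0.018],[0,0,0],[0,0,0],[0,0,0],[0,0,0]], claw=[0,0,0,0,0,0,0,0,0,0])

```text
t: 48.95
tool_pos: [434.2, 387.5, 31.4]
tcp_rot: [-2.431, -1.99, -0.0]
ft_force: [-0.1, 0.6, -0.1]
finger_gap: 46.8
grasp_force: 0.0
```

Request:
move_arm(dp=[[0,0,0],[0,0,0.131],[0,0,0.132],[0,0,0],[0,0,0],[0,0,0],[0,0,0],[0,0,0],[0,0,-0.1],[0,0,-0.1]], delta_rot=[[0,0,0],[0,0,0],[0,0,0],[0,0,0],[0,0,0],[0,0,0],[0,0,0],[0,0,0],[0,0,0],[0,0,0]], claw=[0,0,-0.2,-0.4,-1,-1,-1,-1,-1,-1])

```text
t: 50.2
tool_pos: [433.6, 388.2, 26.9]
tcp_rot: [-2.429, -1.992, -0.0]
ft_force: [-0.9, -0.0, -0.0]
finger_gap: 17.6
grasp_force: 20.0
```

```bash
python3 - <<'E'
from pp import *
snap('top');snap('top')
t,Rt=tool();q=r.read_state();print(t,phi_now(Rt),q['finger_gap'],q['grasp_force'],np.round(q['joints'],2))
place(511.5,88.3,start=[*t,phi_now(Rt)])
E
```

```text
[433.98431004 388.48293793  27.29128533] 78.69557669535332 17.443882960033722 19.99734252691269 [-0.25  0.68 -0.71  1.83  0.58  0.85 -1.45]
PLACE
CALL dp [[0.0,0.0,-0.517],[0.0,0.0,-0.517],[-0.499,0.241,0.0],[-0.501,0.234,0.0],[-0.504,0.228,0.0],[-0.507,0.222,0.0],[-0.51,0.216,0.0],[-0.513,0.209,0.0],[-0.515,0.202,0.0],[-0.0,0.0,0.208]] rot [[0,0,-0.0],[0,0,-0.0],[0,0,-0.016],[0,0,-0.016],[0,0,-0.016],[0,0,-0.016],[0,0,-0.016],[0,0,-0.016],[0,0,-0.016],[0,0,-0.0]]
CALL dp [[-0.0,0.0,0.209],[-0.001,0.0,0.208],[0.0,0.0,0.067],[0.0,0.0,0.067],[0.0,0.0,0.067],[0.0,0.0,0.068],[0,0,0],[0,0,0],[0,0,0],[0,0,0]] rot [[0,0,-0.0],[0,0,-0.0],[0,0,-0.0],[0,0,-0.0],[0,0,-0.0],[0,0,-0.0],[0,0,0],[0,0,0],[0,0,0],[0,0,0]]
end [511.5  88.3  38.5] 83.7
```

Request:
move_arm(dp=[[0,0,-0.517],[0,0,-0.517],[-0.499,0.241,0],[-0.501,0.234,0],[-0.504,0.228,0],[-0.507,0.222,0],[-0.51,0.216,0],[-0.513,0.209,0],[-0.515,0.202,0],[0,0,0.208]], delta_rot=[[0,0,0],[0,0,0],[0,0,-0.016],[0,0,-0.016],[0,0,-0.016],[0,0,-0.016],[0,0,-0.016],[0,0,-0.016],[0,0,-0.016],[0,0,0]], claw=[-1,-1,-1,-1,-1,-1,-1,-1,-1,-1])

```text
t: 51.55
tool_pos: [512.4, 84.5, 92.4]
tcp_rot: [2.344, 2.089, 0.001]
ft_force: [-0.3, -0.1, -0.3]
finger_gap: 17.8
grasp_force: 20.0
```

Request:
move_arm(dp=[[0,0,0.208],[0,0,0.208],[0,0,0.07],[0,0,0],[0,0,0],[0,0,0],[0,0,0],[0,0,0],[0,0,0],[0,0,0]], delta_rot=[[0,0,0],[0,0,0],[0,0,0],[0,0,0],[0,0,0],[0,0,0],[0,0,0],[0,0,0],[0,0,0],[0,0,0]], claw=[-1,-1,-1,-1,-1,-1,-1,-1,-1,-1])

```text
t: 52.8
tool_pos: [511.0, 87.9, 53.3]
tcp_rot: [-2.339, -2.097, 0.0]
ft_force: [0.9, 0.5, -1.2]
finger_gap: 17.9
grasp_force: 20.0
```

```bash
python3 - <<'E'
from pp import *
t,Rt=tool();q=r.read_state();print(t,phi_now(Rt),q['finger_gap'],q['ft_force'])
plan([[511.5,88.3,39.6,83.75,5]])
E
```

```text
[511.02337317  87.90885242  53.30768342] 83.73726859220224 17.85695751643552 [ 0.90152559  0.51046596 -1.23116693]
CALL dp [[0.002,0.002,0.057],[0.002,0.002,0.057],[0.002,0.001,0.057],[0,0,0],[0,0,0],[0,0,0],[0,0,0],[0,0,0],[0,0,0],[0,0,0]] rot [[0,0,-0.0],[0,0,-0.0],[0,0,-0.0],[0,0,0],[0,0,0],[0,0,0],[0,0,0],[0,0,0],[0,0,0],[0,0,0]]
end [511.5  88.3  39.6] 83.7
```

Request:
move_arm(dp=[[0.003,0.003,0.055],[0.003,0.003,0.055],[0,0,0.058],[0,0,0],[0,0,0],[0,0,0],[0,0,0],[0,0,0],[0,0,0],[0,0,0]], delta_rot=[[0,0,0],[0,0,0],[0,0,0],[0,0,0],[0,0,0],[0,0,0],[0,0,0],[0,0,0],[0,0,0],[0,0,0]], claw=[-1,-1,-1,-1,-1,-1,-1,-1,-1,-1])

```text
t: 54.05
tool_pos: [511.5, 88.3, 39.8]
tcp_rot: [-2.339, -2.097, 0.0]
ft_force: [0.2, 0.4, -0.5]
finger_gap: 17.7
grasp_force: 20.0
```

Request:
move_arm(dp=[[0,0,0],[0,0,0],[0,0,0],[0,0,-0.1],[0,0,-0.3],[0,0,-0.5],[0,0,-0.5],[0,0,-0.4],[0,0,0],[0,0,0]], delta_rot=[[0,0,0],[0,0,0],[0,0,0],[0,0,0],[0,0,0],[0,0,0],[0,0,0],[0,0,0],[0,0,0],[0,0,0]], claw=[-0.5,-0.4,-0.3,-0.3,-0.3,0,0,0,0,0])

```text
t: 55.3
tool_pos: [511.3, 88.1, 183.6]
tcp_rot: [-2.34, -2.097, 0.001]
ft_force: [0.4, 0.3, -0.3]
finger_gap: 47.7
grasp_force: 0.0
```

```bash
python3 - <<'E'
from mod import *
from pp import *
topcheck()
t,Rt=tool();q=r.read_state();print(t,phi_now(Rt),q['finger_gap'])
plan([[605,-300,230,84,52]])
E
```

```text
top white [[747.0, 446.0, 211], [609.0, -263.0, 144]]
[511.15129387  88.13214748 183.23463713] 83.73553727326974 47.44515757832435
CALL dp [[-0.587,0.212,-0.073],[-0.587,0.211,-0.073],[-0.587,0.211,-0.073],[-0.587,0.211,-0.073],[-0.588,0.21,-0.073],[-0.587,0.21,-0.073],[-0.588,0.21,-0.073],[-0.588,0.209,-0.074],[0,0,0],[0,0,0]] rot [[0,0,-0.001],[0,0,-0.001],[0,0,-0.001],[0,0,-0.001],[0,0,-0.0],[0,0,-0.001],[0,0,-0.0],[0,0,-0.001],[0,0,0],[0,0,0]]
end [ 605. -300.  230.] 84.0
```

Request:
move_arm(dp=[[-0.587,0.212,-0.073],[-0.587,0.211,-0.073],[-0.587,0.211,-0.073],[-0.587,0.211,-0.073],[-0.588,0.21,-0.073],[-0.587,0.21,-0.073],[-0.588,0.21,-0.073],[-0.588,0.209,-0.074],[0,0,0],[0,0,0]], delta_rot=[[0,0,-0.001],[0,0,-0.001],[0,0,-0.001],[0,0,-0.001],[0,0,0],[0,0,-0.001],[0,0,0],[0,0,-0.001],[0,0,0],[0,0,0]], claw=[0,0,0,0,0,0,0,0,0,0])

```text
t: 56.6
tool_pos: [605.2, -298.9, 229.5]
tcp_rot: [-2.332, -2.102, 0.0]
ft_force: [-0.0, 0.6, 0.5]
finger_gap: 46.9
grasp_force: 0.0
```

```bash
python3 - <<'E'
from mod import *
from pp import *
snap('top')
t,Rt=tool();q=r.read_state();print(t,phi_now(Rt),np.round(q['joints'],2))
s=snap('wrist','w15');show(s,[(609,-264)])
try: show(load('w4'),[(609,-264)])
except Exception as e: print(e)
o=mods(s,[(609,-264)])[0];print('tri',tri([(s,o['lens_px']),(load('w4'),mods(load('w4'),[(609,-264)])[0]['lens_px'])]))
a=o['plate_rect'][2];x,y=o['plate_rect'][0]
for c in(a,a+90,a-90):
    if 40<c<=130: pick(x,y,c)
E
```

```text
[ 605.28271606 -298.49365494  229.84737134] 84.09354093617951 [ 0.89  0.59 -0.74  1.43  0.4   1.28  0.02]
lens px [324.1 146.4] lens [ 609.  -261.5] lr [ 609.1 -261.8] [16.8 16.9] 53.8 | plate [ 608.7 -261.6] [36.7 37. ] 54.6
lens px [477.5  93.5] lens [ 609.1 -261.4] lr [ 609.  -261.4] [16.8 16.6] 54.9 | plate [ 608.6 -261.6] [36.7 37.6] 54.7
tri [ 608.94999336 -261.42434209   24.33903678]
PICK
CALL dp [[0.116,-0.001,0.501],[0.114,-0.016,0.5],[0.111,-0.031,0.501],[0.107,-0.045,0.5],[-0.0,-0.0,0.167],[-0.0,-0.0,0.167],[-0.0,-0.0,0.166],[-0.0,-0.0,0.131],[-0.0,-0.0,0.132],[0,0,0]] rot [[0,0,0.164],[0,0,0.164],[0,0,0.163],[0,0,0.164],[0,0,-0.0],[0,0,-0.0],[0,0,-0.0],[0,0,-0.0],[0,0,-0.0],[0,0,0]]
end [ 608.7 -261.6    9. ] 54.6
```

Request:
move_arm(dp=[[0.12,-0.003,0.501],[0.118,-0.018,0.5],[0.115,-0.033,0.501],[0.11,-0.047,0.5],[0,0,0.167],[0,0,0.167],[0,0,0.1],[0,0,0],[0,0,0],[0,0,0]], delta_rot=[[0,0,0.164],[0,0,0.164],[0,0,0.163],[0,0,0.164],[0,0,0],[0,0,0],[0,0,0],[0,0,0],[0,0,0],[0,0,0]], claw=[0,0,0,0,0,0,0,0,0,0])

```text
t: 57.95
tool_pos: [608.8, -261.9, 36.4]
tcp_rot: [2.792, 1.439, 0.001]
ft_force: [0.3, 0.5, 0.8]
finger_gap: 46.9
grasp_force: 0.0
```

```bash
python3 - <<'E'
from pp import *
t,Rt=tool();print(t,phi_now(Rt))
plan([[608.8,-261.6,9.5,54.6,9]])
E
```

```text
[ 608.78937777 -261.8550077    36.35254505] 54.53028679355138
CALL dp [[0.001,-0.001,0.112],[0.001,-0.0,0.112],[0.001,-0.001,0.112],[0,0,0],[0,0,0],[0,0,0],[0,0,0],[0,0,0],[0,0,0],[0,0,0]] rot [[0,0,-0.001],[0,0,-0.0],[0,0,-0.001],[0,0,0],[0,0,0],[0,0,0],[0,0,0],[0,0,0],[0,0,0],[0,0,0]]
end [ 608.8 -261.6    9.5] 54.6
```

Request:
move_arm(dp=[[0,0,0.112],[0,0,0.112],[0,0,0.112],[0,0,0],[0,0,0],[0,0,0],[0,0,0],[0,0,0],[0,0,0],[0,0,0]], delta_rot=[[0,0,0],[0,0,0],[0,0,0],[0,0,0],[0,0,0],[0,0,0],[0,0,0],[0,0,0],[0,0,0],[0,0,0]], claw=[0,0,0,-0.2,-0.4,-1,-1,-1,-1,-1])

```text
t: 59.2
tool_pos: [608.7, -261.7, 9.2]
tcp_rot: [2.792, 1.439, 0.0]
ft_force: [-0.5, 0.0, 6.3]
finger_gap: 17.7
grasp_force: 20.0
```

Request:
move_arm(dp=[[0,0,-0.1],[0,0,-0.3],[0,0,-0.5],[0,0,-0.5],[0,0,-0.1],[0,0,0],[0,0,0],[0,0,0],[0,0,0],[0,0,0]], delta_rot=[[0,0,0],[0,0,0],[0,0,0],[0,0,0],[0,0,0],[0,0,0],[0,0,0],[0,0,0],[0,0,0],[0,0,0]], claw=[-1,-1,-1,-1,-1,-1,-1,-1,-1,-1])

```text
t: 60.45
tool_pos: [608.5, -261.6, 128.6]
tcp_rot: [-2.792, -1.439, 0.0]
ft_force: [-0.1, -0.3, 0.3]
finger_gap: 18.0
grasp_force: 20.0
```

```bash
python3 - <<'E'
from pp import *
t,Rt=tool();q=r.read_state();print(t,phi_now(Rt),q['finger_gap'],q['grasp_force'],np.round(q['joints'],2))
plan([[622.8,76.1,128,83.75,45]])
E
```

```text
[ 608.46154452 -261.59220534  128.57601623] 54.53639412951623 17.98440854203154 19.99993085861206 [ 0.77  0.63 -0.6   1.56  0.39  1.07 -0.54]
CALL dp [[0.443,-0.288,0.001],[0.46,-0.259,0.001],[0.476,-0.229,0.001],[0.489,-0.199,0.001],[0.501,-0.167,0.001],[0.511,-0.135,0.001],[0.518,-0.102,0.001],[0.523,-0.069,0.0],[0,0,0],[0,0,0]] rot [[0,0,-0.081],[0,0,-0.081],[0,0,-0.081],[0,0,-0.081],[0,0,-0.081],[0,0,-0.081],[0,0,-0.082],[0,0,-0.081],[0,0,0],[0,0,0]]
end [622.8  76.1 128. ] 83.7
```

Request:
move_arm(dp=[[0.443,-0.288,0.001],[0.46,-0.259,0.001],[0.476,-0.229,0.001],[0.489,-0.199,0.001],[0.501,-0.167,0.001],[0.511,-0.135,0.001],[0.518,-0.102,0.001],[0.523,-0.069,0],[0,0,0],[0,0,0.2]], delta_rot=[[0,0,-0.081],[0,0,-0.081],[0,0,-0.081],[0,0,-0.081],[0,0,-0.081],[0,0,-0.081],[0,0,-0.082],[0,0,-0.081],[0,0,0],[0,0,0]], claw=[-1,-1,-1,-1,-1,-1,-1,-1,-1,-1])

```text
t: 61.7
tool_pos: [623.6, 75.4, 112.4]
tcp_rot: [2.339, 2.095, 0.002]
ft_force: [1.3, -1.1, -1.5]
finger_gap: 17.9
grasp_force: 20.0
```

Request:
move_arm(dp=[[0,0,0.25],[0,0,0.25],[0,0,0.16],[0,0,0.07],[0,0,0],[0,0,0],[0,0,0],[0,0,0],[0,0,0],[0,0,0]], delta_rot=[[0,0,0],[0,0,0],[0,0,0],[0,0,0],[0,0,0],[0,0,0],[0,0,0],[0,0,0],[0,0,0],[0,0,0]], claw=[-1,-1,-1,-1,-1,-1,-1,-1,-1,-1])

```text
t: 62.95
tool_pos: [622.9, 76.0, 54.0]
tcp_rot: [-2.34, -2.097, -0.0]
ft_force: [-0.1, -0.9, -0.2]
finger_gap: 18.0
grasp_force: 20.0
```

```bash
python3 - <<'E'
from pp import *
t,Rt=tool();q=r.read_state();print(t,phi_now(Rt),q['finger_gap'],q['ft_force'])
plan([[622.8,76.1,39.6,83.75,5]])
E
```

```text
[622.92010627  75.9878794   53.95189966] 83.73352212832329 17.970142548169814 [-0.14274715 -0.92295239 -0.15739993]
CALL dp [[0.0,-0.001,0.06],[0.001,-0.0,0.06],[0.0,-0.001,0.059],[0,0,0],[0,0,0],[0,0,0],[0,0,0],[0,0,0],[0,0,0],[0,0,0]] rot [[0,0,-0.0],[0,0,-0.0],[0,0,-0.0],[0,0,0],[0,0,0],[0,0,0],[0,0,0],[0,0,0],[0,0,0],[0,0,0]]
end [622.8  76.1  39.6] 83.7
```

Request:
move_arm(dp=[[0,0,0.06],[0,0,0.06],[0,0,0.058],[0,0,0],[0,0,0],[0,0,0],[0,0,0],[0,0,0],[0,0,0],[0,0,0]], delta_rot=[[0,0,0],[0,0,0],[0,0,0],[0,0,0],[0,0,0],[0,0,0],[0,0,0],[0,0,0],[0,0,0],[0,0,0]], claw=[-1,-1,-1,-1,-1,-1,-1,-1,-1,-1])

```text
t: 64.2
tool_pos: [622.9, 76.0, 39.7]
tcp_rot: [-2.339, -2.097, 0.0]
ft_force: [-0.6, 0.2, -0.0]
finger_gap: 18.4
grasp_force: 20.0
```

Request:
move_arm(dp=[[0,0,0],[0,0,0],[0,0,0],[0,0,-0.1],[0,0,-0.3],[0,0,-0.5],[0,0,-0.5],[0,0,-0.4],[0,0,0],[0,0,0]], delta_rot=[[0,0,0],[0,0,0],[0,0,0],[0,0,0],[0,0,0],[0,0,0],[0,0,0],[0,0,0],[0,0,0],[0,0,0]], claw=[-0.5,-0.4,-0.3,-0.3,-0.3,0,0,0,0,0])

```text
t: 65.45
tool_pos: [622.8, 75.9, 184.1]
tcp_rot: [2.339, 2.096, 0.0]
ft_force: [0.6, 0.4, -0.1]
finger_gap: 46.6
grasp_force: 0.0
```

Request:
move_arm(dp=[[-0.2,-0.2,0],[-0.2,-0.2,0],[-0.14,-0.2,0],[0,-0.18,0],[0,0,0],[0,0,0],[0,0,0],[0,0,0],[0,0,0],[0,0,0]], delta_rot=[[0,0,0],[0,0,0],[0,0,0],[0,0,0],[0,0,0],[0,0,0],[0,0,0],[0,0,0],[0,0,0],[0,0,0]], claw=[0,0,0,0,0,0,0,0,0,0])

```text
t: 66.7
tool_pos: [556.2, 39.9, 183.7]
tcp_rot: [-2.339, -2.097, -0.0]
ft_force: [0.5, 0.5, -0.8]
finger_gap: 46.9
grasp_force: 0.0
```

```bash
python3 - <<'E'
from mod import *
topcheck()
t,Rt=tool();print(t,phi_now(Rt))
s=snap('wrist','w16');S=snap('scene','s16')
c=proj(s,[[540,115,36]])[0];print(c)
x0,y0=int(c[0]-150),int(max(c[1]-90,0))
# lens tops at z=54: expected vs found
for nm,P in dict(RC=(629.3,135.6),RA=(518,147.8),SB=(574.1,141.6),SL=(511.5,88.3),SR=(622.8,76.1)).items():
    q=proj(s,[[*P,54]])[0]; X,Y=int(q[0])-14,int(q[1])-14; roi=s['pixels'][max(Y,0):Y+29,X:X+29].min(2)
    m=roi>np.percentile(roi,99)-25; n,l,st,cc=cv2.connectedComponentsWithStats(m.astype(np.uint8)); k=1+np.argmax(st[1:,4]); L=plane(s,[cc[k]+[X,max(Y,0)]],54)[0][:2]
    print(nm,np.round(L-P,1),st[k,4])
a=cv2.resize(s['pixels'][y0:y0+190,x0:x0+300],(600,380),interpolation=2); b=cv2.resize(S['pixels'][90:300,200:450],(250,210))
im=np.zeros((590,600,3),np.uint8);im[:380]=a;im[380:,:250]=b;cv2.imwrite('pics/c16.png',im[:,:,::-1])
E
```

```text
top white [[747.0, 446.0, 209]]
[556.1922845   39.85549378 183.67217255] 83.73440348138456
[299.43035544 115.96628767]
RC [ 0.4 -0.2] 354
RA [0.2 0.1] 352
SB [ 0.4 -0.4] 363
SL [ 0.3 -0. ] 298
SR [0.5 0.4] 319
```

View pics/c16.png

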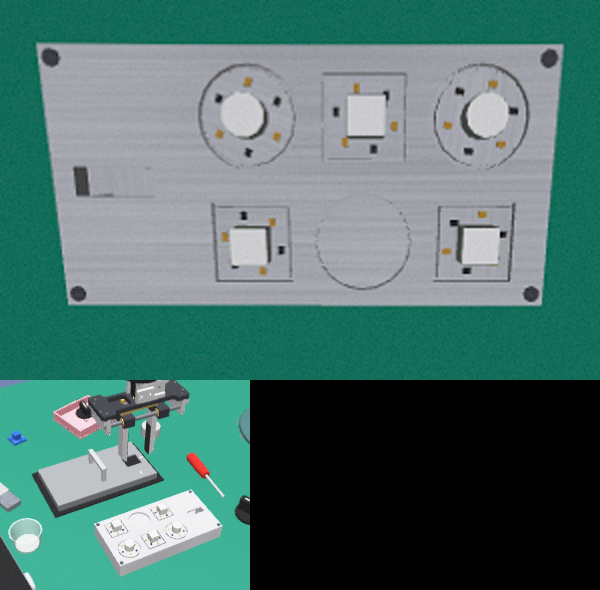

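All five modules sit flush in matching recesses, within about 0.5 mm of centre. Only the third round recess, at (363,242), is empty, since the third disc was absent. The cover is on the pad, the knob is in the tray and the cup is standing.

```bash
python3 -c "
from station import r
print(r.sign_off())"
```

```text
the job is handed in; nothing more can be done
None
```

I handed the job in at about 67 s: the knob is in the pink tray, the cover is level on the pad, and all five modules present (two round, three square) are seated in matching recesses; sign-off returned no verdict.

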